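Flip the hex key and nip up the broom-pole clamp

TASK

The clamp screw of the broom-pole holder was only run down finger-tight and the hex key still sticks in it by its long arm. Pull the key out, flip it so that its short arm sits fully home in the screw, and lever the long arm round to tighten the stiff screw clockwise until it comes solid against its stop; nip it up there for a moment with about 1.1 newton metres (some 10 N at the yellow sleeve), without ramming or straining it. Leave the key sitting in the screw, let go, and leave the other things on the shelf alone.

Things in the scene. Friction and masses are not known exactly. Their poses are not given: they have to be found in the camera images.
- clamp: Fixed broom-pole clamp: steel flange 120 x 100 x 8 mm on the shelf, upright pole stub (28 mm across, black cap, top at 198 mm, 36 mm along +x from the origin), blue split casting at 136 to 184 mm height. Origin on the shelf below the screw axis, z up. The screw lies along y at x = 0, 160 mm up; its barrel head, 30 mm across, stands out of the casting from y = 20 to y = 60 mm.
- socket_mouth (a point): Middle of the mouth of the screw's hexagon socket, at (0, 60, 160) mm in the clamp frame. The socket opens to the clamp's +y, is 32 mm deep and takes the 12 mm key every 60 degrees, with 0.6 mm clearance per side and 0.2 rad of turning play either way. At joint value q the short arm fits (mid-play) when the key's x axis points along the clamp's -x, turned down by q, its y along the clamp's -y.
- socket_floor (a point): Middle of the socket's floor, 32 mm behind the mouth along the clamp's -y.
- screw (a joint): Turn of the screw, rad; grows when tightened, clockwise looking into the socket (along the clamp's -y): a lever along the clamp's -x goes down. Starts within 0.06 of 0, solid at its stop at 0.55. Stiff: 0.6 N m to turn; stays where left. The key springs a little in it and slips round above about 1.4 N m. A red line on the barrel points straight up when home.
- key: Loose L-shaped hex key, dark steel, 12 mm across flats, 170 to 260 g. Origin at the bend, where the arm axes meet. Long arm along +x, 170 mm, flats to +y and -y, with a yellow 16 mm square sleeve from 85 to 130 mm. Short arm along +y, 60 mm. Tips taper over 4 mm. Starts level, long arm on the rest and 31 mm deep in the socket, short arm along the clamp's +x; slides straight out.
- short_tip (a point): Middle of the end of the key's short arm. It bottoms on the socket floor when the short arm is fully home.
- long_tip (a point): Middle of the end of the key's long arm. The key's centre of mass lies about 63 mm from the bend along the long arm.
- dustpan: Bystander: grey plastic dustpan, 200 x 210 mm, 57 mm high, handle along its +x. Origin under the pan's middle.
- brush: Bystander: green hand brush, about 270 x 56 mm, 58 mm high, bristles down, handle along its +x. Origin under the bristle block.
- spray: Bystander: red closed bottle with cap, 68 mm across, 200 mm high. Origin at the middle of its underside.
- squeegee: Bystander: steel squeegee head, 250 mm along its y, 27 mm high, with a short socket tube to +x. Origin under the bar's middle.
- key_rest (a point): The parked key's axis point over a small fixed V-shaped rest, (0, 175, 160) mm in the clamp frame: a thin steel post, about 20 mm wide at its open top and 10 mm along y, that carries the long arm at the start, about 24 mm from the bend. A 20 mm wide, 6 mm high foot strip joins it to the flange along the shelf.

How it is judged:
By the outcome, as a careful person would: the job done as asked, in the order asked, and still so for the second after the job is handed in, with the robot touching nothing.
It also fails if it takes over 70 s, if anything falls off the work surface, if the arm or the gripper's body presses on something with over 40 N, if the wrist force passes 120 N, or if a joint passes its speed limit or range.

ROBOT

A 6-joint arm with a two-finger parallel gripper is mounted at the origin on the work surface. World frame = base frame: x ahead of the robot, y to its left, z up, the work surface at z = 0. Lengths are in m, angles in rad, forces in N, time in s.
With the tool pointing down it reaches from about 0.35 to 0.775 m from the base axis. Payload 7.3 kg.
Tool frame: the origin (TCP) lies at the very end of the fingers, on their centre line; the grasp point (between the pads) lies 19 mm behind it (robot.hold_point_z is the distance from the TCP to the grasp point, in m); y points along the fingers, z is the direction in which the jaws open and shut, and the axes are right-handed (so a half turn about y gives the same grasp; the last joint's range is limited). The gripper opens to 92 mm and grips with 3 to 60 N. Pads are 19 mm wide; open, the fingers measure 130 mm over their backs; the gripper's body (75 mm by 190 mm) begins 47 mm behind the grasp point.
Start: joints at [-1.298, 0.342, 1.524, -0, 1.275, -0.146], TCP at [0.214, -0.48, 0.194] pointing down, gripper open.
Joint ranges: [-2.53, 2.53], [-0.77, 2.02], [0.04, 2.7], [-1, 4.14], [0.28, 2.66], [-3.11, 3.11]. Speed limits (rad/s): [2.57, 2.57, 3.14, 3.14, 3.14, 3.14].

INTERFACE

Orientations are given as [roll, pitch, yaw] about the fixed x, y, z axes, in that order (R = Rz(yaw) Ry(pitch) Rx(roll)).
In Python, from cell import robot gives the robot as it stands.
- The arm moves only by the shell command python3 -m crank 'ROWS' [OPENING] [FORCE]. ROWS is a JSON object of lists of equal length, an entry for each row: "xyz": the shift along the tool's x, y, z in cm, a list of three; "roll": the turn about the tool's y in degrees. A call has 1 to 20 rows; each row shifts and turns the commanded pose from where the row before left it, along the tool's axes as they then stand; what a row does not reach is not made up. A row lasts 1/10 s, in which the tool goes at most 50 mm and 8.59 degrees, less where a joint would pass 70% of its speed; a pose out of reach is approached as far as the arm can. A call is refused whole if a number of a shift passes 5 or a number of a turn 8.59, either way. A call with a gripper value outside its range is refused whole. OPENING is the gripper command: -1 is fully open, 1 is shut, values between are in proportion, set as the call begins (- or left out, the last holds). The fingers move at their own pace and stop on an object; FORCE is the grip in N (left out, the last holds). Time passes only in rows, so rows that do not move let the fingers close. It gives the time, the measured TCP pose, the force and the opening at its end, in the units of the state.
- robot.observe(): the state, without advancing time (a new reading comes with each control period).
- robot.read_camera(name): name is "scene" or "top" or "wrist"; returns the picture (400x640x3 uint8, red, green, blue); there is no depth.
- robot.calibration(name): a dict with "intrinsics" (3x3 intrinsics, pixels), "pose" (4x4, takes a point from camera to world coordinates). Camera axes: x right, y down, z forward; pixel columns grow to the right and rows downward; lengths in m; the calibration is good to about 2 mm. A picture is of the moment at which its call begins: read the wrist's pose just before it. calibration takes no time and is no camera call; for the wrist camera it gives the pose at the moment of the call.
- robot.hand_in(): hands the job in, once; it reports no verdict.
The state is a dict: "time": time; "qpos": joint angles; "qvel": joint speeds; "joint_efforts": joint torques, N m; "tool_pos": TCP position; "tool_rot": TCP orientation; "contact_force": force on the tool from outside, world axes, zero at the start; "torque": the same for the moment, N m; "opening": finger opening in m.
Only numpy, scipy, OpenCV 4.12 (cv2) and the standard library are available. Lean on these libraries where they do the work, as an engineer would, in place of code of your own. Each camera call takes 0.05 s, during which the arm holds its last target.

## Working session

There is one attempt and no reset: what is moved stays moved. The work goes in short steps, Python scripts to look and compute and a shell command to move; the robot and the scene stay as the last step left them, time stands still between calls to the robot, and variables do not carry over. Pictures are saved under pics/ and viewed, and the job is handed in when it is done.

```bash
ls; mkdir -p pics; python3 - <<'E'
from cell import robot
import cv2
print(robot.observe(), robot.hold_point_z)
for n in ["scene","top","wrist"]:
    c=robot.calibration(n); print(n,c)
    cv2.imwrite(f"pics/{n}0.png",robot.read_camera(n)[:,:,::-1])
E
```

```text
pics
{'time': 0.0, 'qpos': array([-1.29802108e+00,  3.42756229e-01,  1.52497013e+00,  1.76687459e-06,
        1.27542901e+00, -1.46035316e-01]), 'qvel': array([ 0.00160206,  0.000516  ,  0.00085054,  0.00041716, -0.00038896,
        0.0002362 ]), 'joint_efforts': array([ 6.98400145e-04, -4.31239271e+01, -2.44222051e+01,  7.17535196e-02,
        5.59863774e-02, -1.15131074e-04]), 'tool_pos': array([ 0.21338636, -0.47918997,  0.19294399]), 'tool_rot': array([-1.57234217e+00,  2.29073217e-04, -2.72278279e+00]), 'contact_force': array([ 0.30253243, -0.85201097,  0.69957216]), 'torque': array([ 0.00721576, -0.0710545 , -0.01279478]), 'opening': 0.09186707726687247} 0.0188
scene {'intrinsics': array([[503.51512594,   0.        , 319.36322834],
       [  0.        , 503.51512594, 207.54934925],
       [  0.        ,   0.        ,   1.        ]]), 'pose': array([[-5.36133888e-01,  6.87169535e-01, -4.90263688e-01,
         1.33690882e+00],
       [ 8.44132443e-01,  4.35798892e-01, -3.12281514e-01,
         5.01183085e-01],
       [-9.33970863e-04, -5.81272187e-01, -8.13708653e-01,
         1.
[... 259 characters left out ...]
  1.        ]]), 'pose': array([[-0.00339974, -0.99191023,  0.12689575,  0.31141051],
       [-0.99994106,  0.00468049,  0.0097961 , -0.02091052],
       [-0.01031079, -0.12685497, -0.99186769,  1.64928558],
       [ 0.        ,  0.        ,  0.        ,  1.        ]])}
wrist {'intrinsics': array([[310.25119904,   0.        , 319.11214453],
       [  0.        , 310.25119904, 194.93005551],
       [  0.        ,   0.        ,   1.        ]]), 'pose': array([[ 0.40700987, -0.88122904, -0.24037126,  0.27712717],
       [-0.91342318, -0.39296006, -0.10602113, -0.45024062],
       [-0.0010274 ,  0.26271233, -0.96487366,  0.3828825 ],
       [ 0.        ,  0.        ,  0.        ,  1.        ]])}
```

View pics/scene0.png

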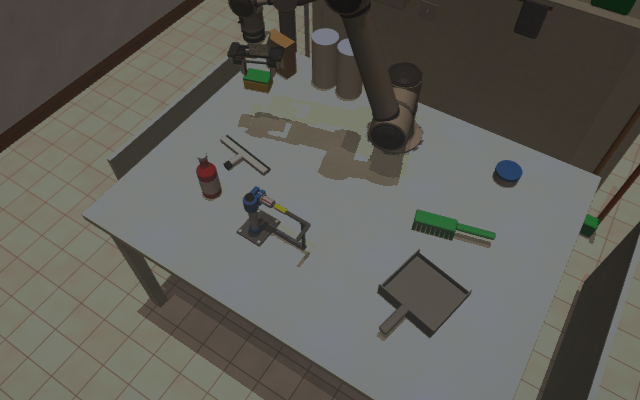

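View pics/top0.png

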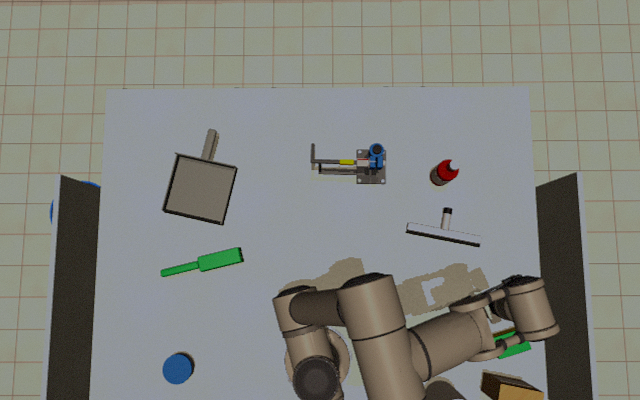

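View pics/wrist0.png

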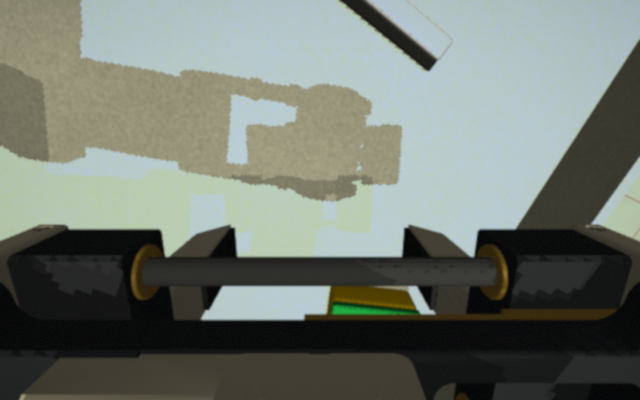

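The key's long arm points to world +y, with its bend at about (313,160) in the top view. The yellow sleeve is near (347,162) and the clamp cap near (377,150). I'll get a coarse position first, then move the wrist camera over it.

```bash
cat > h.py <<'E'
import numpy as np, cv2
from cell import robot
def ray(cal,u,v):
    K=cal["intrinsics"];T=cal["pose"]
    d=T[:3,:3]@np.array([(u-K[0,2])/K[0,0],(v-K[1,2])/K[1,1],1.]); return T[:3,3],d
def onz(cal,u,v,z):
    o,d=ray(cal,u,v); return o+d*(z-o[2])/d[2]
def tri(rs):
    A=np.zeros((3,3));b=np.zeros(3)
    for o,d in rs:
        d=d/np.linalg.norm(d);P=np.eye(3)-np.outer(d,d);A+=P;b+=P@o
    x=np.linalg.solve(A,b); return x,[np.linalg.norm((np.eye(3)-np.outer(d,d)/(d@d))@(x-o)) for o,d in rs]
def proj(cal,p):
    T=np.linalg.inv(cal["pose"]);q=T[:3,:3]@np.asarray(p)+T[:3,3];K=cal["intrinsics"];return (K@(q/q[2]))[:2]
def blob(im,lo,hi):
    h=cv2.cvtColor(im,cv2.COLOR_RGB2HSV);m=cv2.inRange(h,np.array(lo),np.array(hi));n,l,s,c=cv2.connectedComponentsWithStats(m)
    if n<2: return None,None,m
    i=1+np.argmax(s[1:,4]);return c[i],s[i],(l==i).astype(np.uint8)
def st():
    o=robot.observe();print("t%.2f"%o["time"],"pos",o["tool_pos"].round(4),"rot",np.degrees(o["tool_rot"]).round(2),"F",o["contact_force"].round(2),"T",o["torque"].round(2),"open",round(o["opening"],4));return o
E
python3 - <<'E'
from h import *
t=cv2.imread("pics/top0.png")[:,:,::-1];s=cv2.imread("pics/scene0.png")[:,:,::-1]
ct,cs=robot.calibration("top"),robot.calibration("scene")
rs=[]
for im,c in((t,ct),(s,cs)):
    a,b,_=blob(im,(22,150,110),(34,255,255));print(a,b);rs.append(ray(c,*a))
print(tri(rs)); print(onz(ct,313,162,.16),onz(ct,313,145,.16),onz(ct,377,149,.198))
for n,im,r in(("t",t,(120,200,290,410)),("s",s,(170,270,220,330))):
    cv2.imwrite(f"pics/z{n}.png",cv2.resize(im[r[0]:r[1],r[2]:r[3],::-1],None,fx=6,fy=6,interpolation=cv2.INTER_CUBIC)[:600,:800])
E
```

```text
[346.36842105 161.50877193] [339 160  15   4  57]
[279.8  207.72] [274 204  13   9  50]
(array([ 0.63052385, -0.09563707,  0.16456657]), [np.float64(3.6074805628453204e-05), np.float64(3.607480562844934e-05)])
[0.63050665 0.00856624 0.16      ] [0.68498016 0.00845027 0.16      ] [ 0.66176105 -0.18791884  0.198     ]
```

```bash
python3 -m crank '{"xyz":[[0,-1.6,0],[0,-1.6,0],[0,-1.6,0],[0,-1.6,0],[0,-1.6,0],[0,-1.6,0],[0,-1.6,0],[0,-1.6,0]],"roll":[-8.25,-8.25,-8.25,-8.25,-8.25,-8.25,-8.25,-8.25]}' -1
python3 -m crank '{"xyz":[[-3,0,3],[-3,0,3],[-3,0,3],[-3,0,3],[-3,0,3],[-3,0,3],[-3,0,3],[-3,0,3],[-3,0,3],[-3,0,3],[-3,0,3],[-3,0,3],[-3,0,3],[-3,0,2.7],[0,0,0],[0,0,0]],"roll":[0,0,0,0,0,0,0,0,0,0,0,0,0,0,0,0]}'
python3 - <<'E'
from h import *
st();c=robot.calibration("wrist");im=robot.read_camera("wrist");cv2.imwrite("pics/w1.png",im[:,:,::-1]);np.savez("w1.npz",im=im,**c)
print(c["pose"].round(3))
E
```

```text
time: 0.95
tool_pos: [0.2135, -0.4794, 0.322]
tool_rot: [-1.571, 0.001, -1.565]
contact_force: [0.1, -0.1, -0.2]
opening: 0.092
time: 2.55
tool_pos: [0.6307, -0.0589, 0.3205]
tool_rot: [-1.573, -0.0, -1.569]
contact_force: [0.0, -0.2, -0.4]
opening: 0.0918
t2.55 pos [ 0.6307 -0.0589  0.3205] rot [-90.11  -0.   -89.9 ] F [ 0.01 -0.22 -0.44] T [-0.05 -0.12  0.02] open 0.0918
[[ 1.     0.003 -0.002  0.63 ]
 [ 0.002 -0.965 -0.263  0.012]
 [-0.002  0.263 -0.965  0.51 ]
 [ 0.     0.     0.     1.   ]]
```

View pics/w1.png

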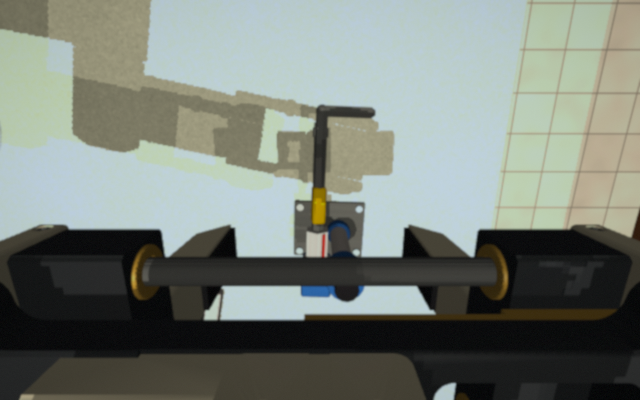

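The wrist view shows the bend at about (322,110), the sleeve at rows 188–228 near column 320, and the barrel near (317,243). The red line is right of centre, towards +x. Next I measure the axis line.

```bash
python3 - <<'E'
from h import *
d=np.load("w1.npz");im=d["im"];c=dict(intrinsics=d["intrinsics"],pose=d["pose"])
g=im.sum(2)
pts=[]
for v in range(122,186,3):
    r=g[v,300:345].astype(int);
    m=np.where(r<230)[0]
    if len(m): pts.append(onz(c,300+(m[0]+m[-1])/2,v,.16)); 
    if v%12==2: print(v,m[0]+300,m[-1]+300,pts[-1].round(4))
a,b,m=blob(im,(20,130,90),(36,255,255));print("sleeve",a,b,onz(c,*a,.168))
for v in (b[1],b[1]+b[3]-1):print(onz(c,a[0],v,.168))
P=np.array(pts);k=np.polyfit(P[:,1],P[:,0],1);print("x=f(y)",k)
# short arm
for u in range(335,372,6):
    col=g[95:125,u].astype(int);m=np.where(col<230)[0]+95;print(u,m[0],m[-1],onz(c,u,(m[0]+m[-1])/2,.16).round(4))
ct=robot.calibration("top")
cv2.imwrite("pics/w1z.png",cv2.resize(im[95:305,270:400,::-1],None,fx=2.8,fy=2.8,interpolation=cv2.INTER_CUBIC))
E
```

```text
122 316 326 [ 6.315e-01 -2.000e-04  1.600e-01]
134 313 327 [ 0.6305 -0.0132  0.16  ]
146 314 325 [ 0.6299 -0.0264  0.16  ]
158 314 325 [ 0.63   -0.0399  0.16  ]
170 313 324 [ 0.6289 -0.0537  0.16  ]
182 314 323 [ 0.6289 -0.0678  0.16  ]
sleeve [318.53892216 206.16566866] [311 188  15  37 501] [ 0.62900065 -0.0945862   0.168     ]
[ 0.62896686 -0.07296912  0.168     ]
[ 0.62903491 -0.11649776  0.168     ]
x=f(y) [0.03505116 0.63113026]
335 108 115 [0.6468 0.011  0.16  ]
341 107 116 [0.6533 0.011  0.16  ]
347 108 116 [0.6598 0.0105 0.16  ]
353 108 116 [0.6664 0.0105 0.16  ]
359 109 116 [0.673 0.01  0.16 ]
365 110 117 [0.6795 0.009  0.16  ]
371 112 116 [0.6861 0.0085 0.16  ]
```

View pics/w1z.png

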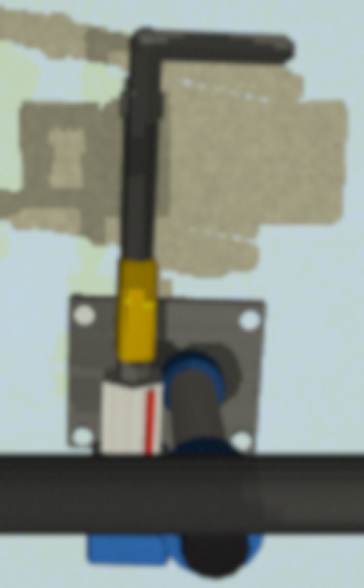

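```bash
python3 -m crank '{"xyz":[[-0.8,2,-0.15],[0,3,0],[0,3,0],[0,3,0],[0,3,0],[0,2.9,0],[0,0.95,0],[0,0,0],[0,0,0]],"roll":[2.1,0,0,0,0,0,0,0,0]}' -1
python3 - <<'E'
from h import *
st();c=robot.calibration("wrist");im=robot.read_camera("wrist");cv2.imwrite("pics/w2.png",im[:,:,::-1]);np.savez("w2.npz",im=im,**c)
E
```

```text
time: 3.5
tool_pos: [0.6297, -0.0524, 0.1448]
tool_rot: [-1.568, -0.001, -1.608]
contact_force: [-0.7, 0.1, 0.1]
opening: 0.0915
t3.50 pos [ 0.6297 -0.0524  0.1448] rot [-8.986e+01 -3.000e-02 -9.215e+01] F [-0.71  0.05  0.15] T [ 0.   -0.12  0.02] open 0.0915
```

View pics/w2.png

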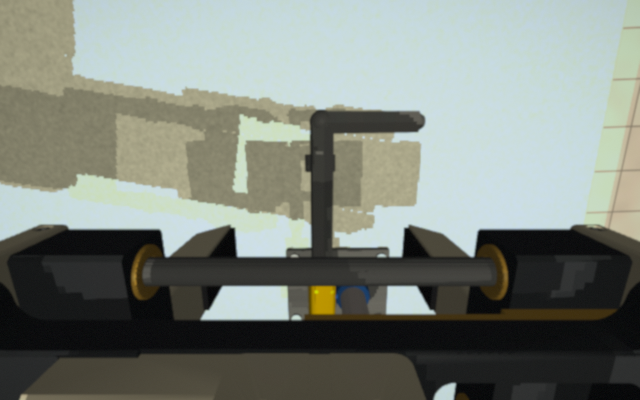

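```bash
python3 - <<'E'
from h import *
d=np.load("w2.npz");im=d["im"];c=dict(intrinsics=d["intrinsics"],pose=d["pose"])
g=im.sum(2);P=[]
for v in list(range(132,150,3))+list(range(178,246,4)):
    r=g[v,305:338].astype(int);m=np.where(r<200)[0]
    P.append(onz(c,305+(m[0]+m[-1])/2,v,.16))
P=np.array(P);k=np.polyfit(P[:,1],P[:,0],1);print(k,np.polyval(k,-.052),(P[:,0]-np.polyval(k,P[:,1])).std())
Q=[]
for u in range(345,412,5):
    col=g[100:138,u].astype(int);m=np.where(col<200)[0]+100;Q.append(onz(c,u,(m[0]+m[-1])/2,.16))
Q=np.array(Q);k2=np.polyfit(Q[:,0],Q[:,1],1);print(k2,np.polyval(k2,.6315)); print(Q[[0,-1]].round(4))
for u,v in((307,163),(333,163)): print("rest",onz(c,u,v,.163).round(4))
E
```

```text
[0.03821505 0.63218633] 0.6301991487837789 0.0001961061629560569
[-0.060008    0.05110026] 0.013205203930826012
[[0.6455 0.0122 0.16  ]
 [0.6812 0.0095 0.16  ]]
rest [ 0.6237 -0.0095  0.163 ]
rest [ 0.6382 -0.01    0.163 ]
```

```bash
python3 -m crank '{"xyz":[[0,0.35,0.05],[0,0,0]],"roll":[0,0]}' -1
python3 -m crank '{"xyz":[[0,0,0],[0,0,0],[0,0,0],[0,0,0],[0,0,0],[0,0,0],[0,0,0],[0,0,0],[0,0,0],[0,0,0]],"roll":[0,0,0,0,0,0,0,0,0,0]}' 1 6
python3 -c "
from h import *
st()"
```

```text
time: 3.75
tool_pos: [0.6298, -0.0518, 0.1402]
tool_rot: [-1.57, -0.0, -1.608]
contact_force: [-0.1, 0.0, 0.4]
opening: 0.0916
time: 4.75
tool_pos: [0.6296, -0.0517, 0.1396]
tool_rot: [-1.571, -0.0, -1.608]
contact_force: [0.2, 0.6, -0.2]
opening: 0.0165
t4.75 pos [ 0.6296 -0.0517  0.1396] rot [-90.    -0.   -92.11] F [ 0.25  0.6  -0.16] T [ 0.03 -0.09  0.01] open 0.0165
```

```bash
python3 -m crank '{"xyz":[[0,0,0],[0,0,0],[0,0,0],[0,0,0]],"roll":[0,0,0,0]}' 1 30
python3 -c "
from h import *
st();cv2.imwrite('pics/w3.png',robot.read_camera('wrist')[:,:,::-1])"
```

```text
time: 5.15
tool_pos: [0.6296, -0.0517, 0.1396]
tool_rot: [-1.571, -0.0, -1.608]
contact_force: [-0.7, 0.4, 0.3]
opening: 0.0006
t5.15 pos [ 0.6296 -0.0517  0.1396] rot [-9.000e+01 -1.000e-02 -9.211e+01] F [-0.67  0.41  0.33] T [-0.01 -0.08 -0.01] open 0.0006
```

View pics/w3.png

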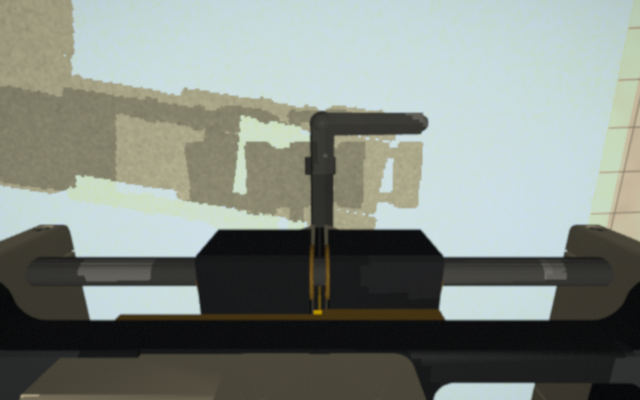

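```bash
python3 -c "
from h import *
st();s=robot.read_camera('scene');t=robot.read_camera('top')
cv2.imwrite('pics/s3.png',cv2.resize(s[130:280,200:350,::-1],None,fx=4,fy=4,interpolation=cv2.INTER_CUBIC))
cv2.imwrite('pics/t3.png',cv2.resize(t[110:230,270:430,::-1],None,fx=5,fy=5,interpolation=cv2.INTER_CUBIC))"
```

```text
t5.20 pos [ 0.6296 -0.0517  0.1396] rot [-90.   -0.  -92.1] F [-0.15  0.23  0.14] T [-0.01 -0.08 -0.02] open 0.0003
```

View pics/s3.png

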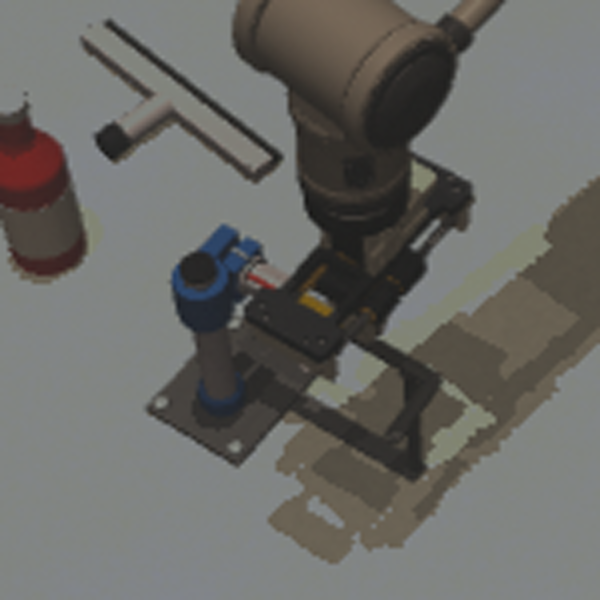

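View pics/t3.png

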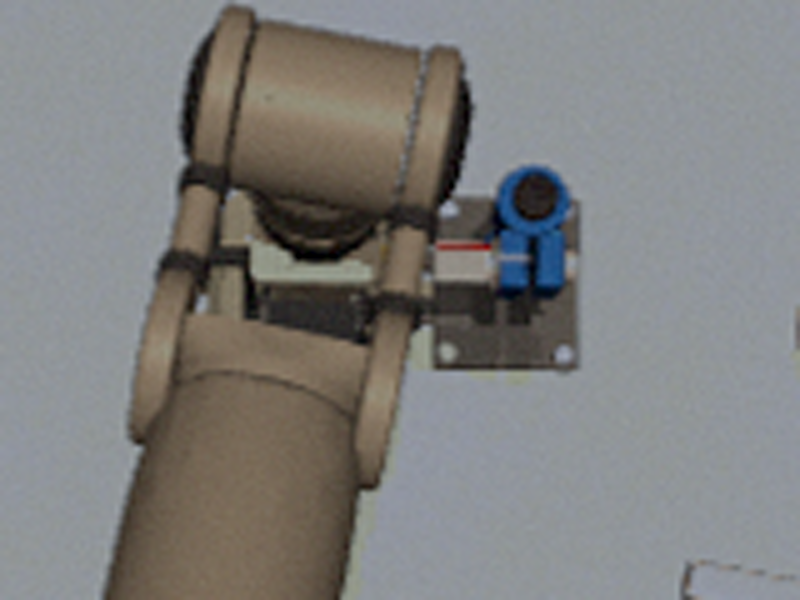

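```bash
python3 -m crank '{"xyz":[[-0.4,0,0],[-0.4,0,0],[0,0,0]],"roll":[0,0,0]}' 1 30
python3 -c "
from h import *
st();cv2.imwrite('pics/w4.png',robot.read_camera('wrist')[:,:,::-1])"
```

```text
time: 5.6
tool_pos: [0.6299, -0.043, 0.1396]
tool_rot: [-1.571, 0.0, -1.607]
contact_force: [0.1, -0.7, 0.1]
opening: 0.0007
t5.60 pos [ 0.6299 -0.043   0.1396] rot [-9.000e+01  1.000e-02 -9.207e+01] F [ 0.12 -0.73  0.08] T [-0.04 -0.1  -0.05] open 0.0007
```

View pics/w4.png

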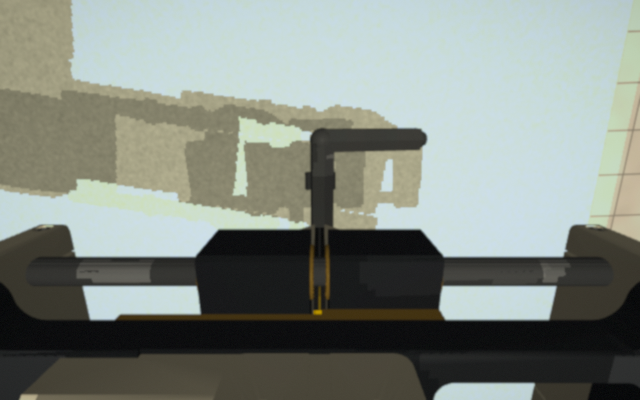

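```bash
python3 - <<'E'
from h import *
from scipy.spatial.transform import Rotation as R
o=robot.observe();c=robot.calibration("wrist");Rm=R.from_euler("xyz",o["tool_rot"]).as_matrix()
for p in ([0,0,0],[0,-.0188,0],[0,0,.01],[-.0095,0,0],[0,-.066,0]):
    print(p,proj(c,o["tool_pos"]+Rm@np.array(p)).round(1))
print("bend",onz(c,320,137,.16))
print(robot.calibration("wrist")["pose"][:3,3]-o["tool_pos"])
E
```

```text
[0, 0, 0] [320.3 223.6]
[0, -0.0188, 0] [320.4 234.7]
[0, 0, 0.01] [335.7 223.6]
[-0.0095, 0, 0] [320.3 209.7]
[0, -0.066, 0] [320.8 275.7]
bend [0.63159113 0.01395095 0.16      ]
[0.00181291 0.07104566 0.18985158]
```

The closed fingers passed over the key. In the wrist view, the open finger tips (u 236 and 404, row 228, 92 mm apart) are about 0.17 m from the camera. That puts the real tips about 30 mm above the reported TCP, just over the key. Going down 3 cm with the fingers part-open is safe either way.

```bash
python3 -m crank '{"xyz":[[0,0,0],[0.2,0,0],[0.2,0,0],[0.2,0,0],[0.2,0,0],[0,0,0],[0,0,0]],"roll":[0,0,0,0,0,0,0]}' 0
python3 -c "
from h import *
st();cv2.imwrite('pics/w5.png',robot.read_camera('wrist')[:,:,::-1])"
```

```text
time: 6.35
tool_pos: [0.6296, -0.0518, 0.1396]
tool_rot: [-1.571, -0.0, -1.608]
contact_force: [0.3, -0.1, 0.2]
opening: 0.0454
t6.35 pos [ 0.6296 -0.0518  0.1396] rot [-90.    -0.   -92.12] F [ 0.28 -0.07  0.15] T [ 0.04 -0.12 -0.11] open 0.0454
```

View pics/w5.png

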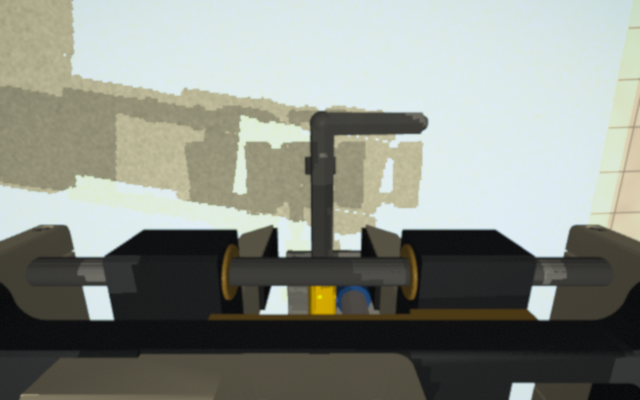

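The tips at u 277 and 362 are 45 mm apart, which puts them at 0.166 m depth and confirms the offset. Lowering 3 cm.

```bash
python3 -m crank '{"xyz":[[0,1,0.05],[0,1,0],[0,1,0],[0,0,0]],"roll":[0,0,0,0]}'
python3 -c "
from h import *
st()"
python3 -m crank '{"xyz":[[0,0,0],[0,0,0],[0,0,0],[0,0,0],[0,0,0],[0,0,0]],"roll":[0,0,0,0,0,0]}' 1 6
python3 -c "
from h import *
st();cv2.imwrite('pics/w6.png',robot.read_camera('wrist')[:,:,::-1])"
```

```text
time: 6.8
tool_pos: [0.6287, -0.0514, 0.1071]
tool_rot: [-1.575, 0.001, -1.607]
contact_force: [-0.0, -0.6, -0.2]
opening: 0.0459
t6.80 pos [ 0.6287 -0.0514  0.1071] rot [-9.024e+01  4.000e-02 -9.210e+01] F [-0.04 -0.56 -0.22] T [-0.02 -0.09  0.02] open 0.0459
time: 7.4
tool_pos: [0.6303, -0.0518, 0.1099]
tool_rot: [-1.57, -0.0, -1.608]
contact_force: [0.5, -0.5, 0.5]
opening: 0.0123
t7.40 pos [ 0.6303 -0.0518  0.1099] rot [-8.996e+01 -1.000e-02 -9.211e+01] F [ 0.46 -0.53  0.52] T [-0.03 -0.15 -0.07] open 0.0123
```

View pics/w6.png

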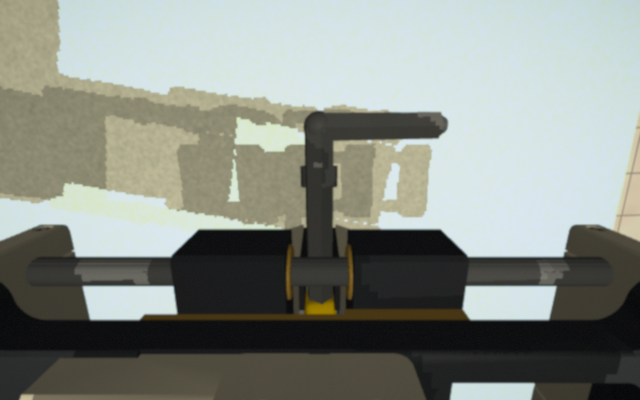

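```bash
python3 -m crank '{"xyz":[[0,0,0],[0,0,0],[0,0,0]],"roll":[0,0,0]}' 1 45
python3 -c "
from h import *
st()"
python3 -m crank '{"xyz":[[-0.2,0,0],[-0.3,0,0],[-0.5,0,0],[0,0,0]],"roll":[0,0,0,0]}'
python3 -c "
from h import *
st();cv2.imwrite('pics/w7.png',robot.read_camera('wrist')[:,:,::-1])"
```

```text
time: 7.75
tool_pos: [0.6303, -0.0518, 0.1098]
tool_rot: [-1.57, -0.0, -1.607]
contact_force: [0.9, 1.0, 2.0]
opening: 0.0116
t7.75 pos [ 0.6303 -0.0518  0.1098] rot [-8.996e+01 -1.000e-02 -9.210e+01] F [0.91 0.95 2.02] T [-0.05 -0.21  0.02] open 0.0116
time: 8.15
tool_pos: [0.6306, -0.0409, 0.1098]
tool_rot: [-1.57, 0.0, -1.607]
contact_force: [0.8, -1.4, 2.8]
opening: 0.0114
t8.15 pos [ 0.6306 -0.0409  0.1098] rot [-8.997e+01  2.000e-02 -9.207e+01] F [ 0.78 -1.35  2.83] T [-0.07 -0.23  0.06] open 0.0114
```

View pics/w7.png

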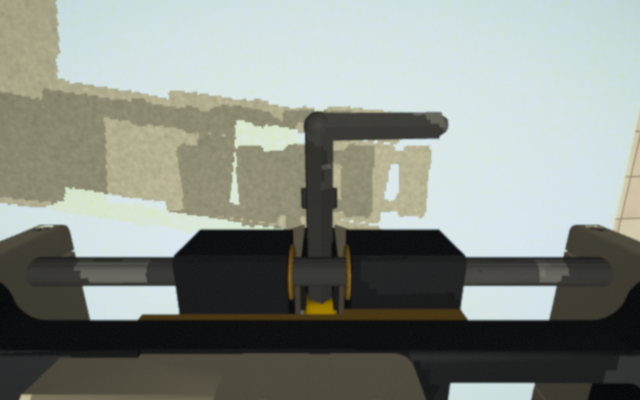

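The key follows: its bend stays at (316,123) while the rest shifts down to row 197. With this grip the fingers would reach the rest before the key is clear, so I regrasp on the sleeve.

```bash
python3 -m crank '{"xyz":[[0,0,0],[0,0,0],[0,0,0],[0,0,0]],"roll":[0,0,0,0]}' 0.3
python3 -m crank '{"xyz":[[1,0,0],[1.2,0,0],[1.2,0,0],[1,0,0],[0,0,0]],"roll":[0,0,0,0,0]}' 0.3
python3 -m crank '{"xyz":[[0,0,0],[0,0,0],[0,0,0],[0,0,0],[0,0,0]],"roll":[0,0,0,0,0]}' 1 6
python3 -m crank '{"xyz":[[0,0,0],[0,0,0],[0,0,0]],"roll":[0,0,0]}' 1 60
python3 -c "
from h import *
st();cv2.imwrite('pics/w8.png',robot.read_camera('wrist')[:,:,::-1])"
```

```text
time: 8.6
tool_pos: [0.6301, -0.0416, 0.1093]
tool_rot: [-1.572, 0.0, -1.608]
contact_force: [-0.3, -0.9, -0.4]
opening: 0.0315
time: 9.1
tool_pos: [0.6287, -0.0878, 0.1096]
tool_rot: [-1.571, -0.0, -1.61]
contact_force: [0.4, 0.5, 0.0]
opening: 0.0325
time: 9.6
tool_pos: [0.629, -0.0854, 0.1097]
tool_rot: [-1.57, -0.0, -1.607]
contact_force: [1.2, -0.4, -0.8]
opening: 0.0174
time: 9.9
tool_pos: [0.629, -0.0854, 0.1097]
tool_rot: [-1.57, 0.0, -1.607]
contact_force: [1.2, 1.6, -0.9]
opening: 0.0156
t9.90 pos [ 0.629  -0.0854  0.1097] rot [-8.997e+01  2.000e-02 -9.210e+01] F [ 1.2   1.6  -0.91] T [ 0.19 -0.38 -0.01] open 0.0156
```

View pics/w8.png

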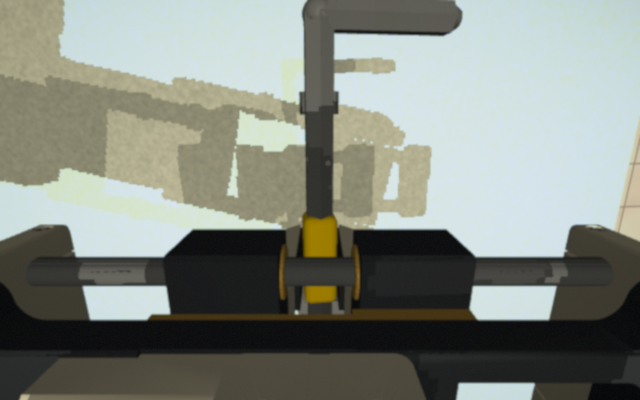

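```bash
python3 -m crank '{"xyz":[[-0.4,0,0],[-0.6,0,0],[-0.8,0,0],[-0.8,0,0],[-0.4,0,0],[0,0,0]],"roll":[0,0,0,0,0,0]}'
python3 -c "
from h import *
st();cv2.imwrite('pics/w9.png',robot.read_camera('wrist')[:,:,::-1])
s=robot.read_camera('scene');cv2.imwrite('pics/s9.png',cv2.resize(s[150:270,220:340,::-1],None,fx=4.5,fy=4.5,interpolation=cv2.INTER_CUBIC))"
```

```text
time: 10.55
tool_pos: [0.6299, -0.0541, 0.1096]
tool_rot: [-1.571, 0.001, -1.606]
contact_force: [0.0, 2.4, 1.0]
opening: 0.0161
t10.55 pos [ 0.6299 -0.0541  0.1096] rot [-9.001e+01  7.000e-02 -9.204e+01] F [0.03 2.45 0.98] T [ 0.43 -0.28 -0.08] open 0.0161
```

View pics/w9.png

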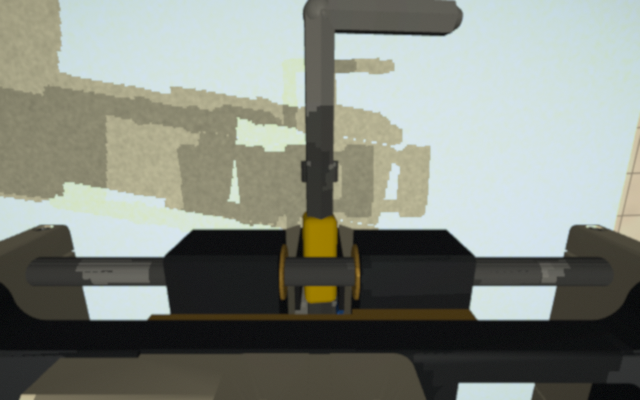

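View pics/s9.png

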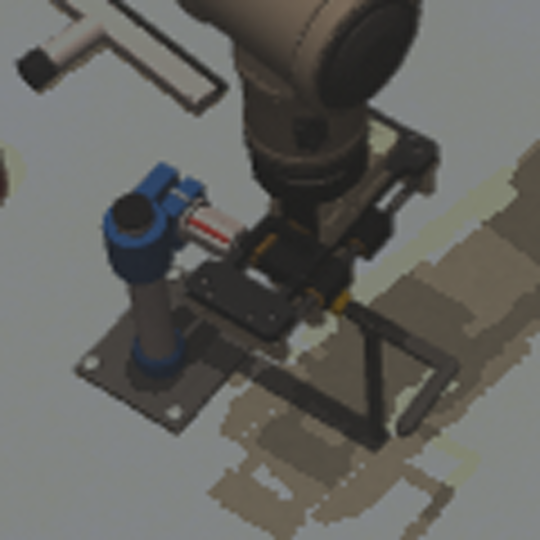

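```bash
python3 -m crank '{"xyz":[[0,-0.5,0],[0,-0.8,0],[0,0,0]],"roll":[0,0,0]}'
python3 -c "
from h import *
st()"
python3 -m crank '{"xyz":[[0,-1.2,0],[0,-1.5,0],[0,-1.5,0],[0,-0.8,0],[0,0,0]],"roll":[0,0,0,0,0]}'
python3 -c "
from h import *
st();c=robot.calibration('wrist');im=robot.read_camera('wrist');np.savez('w10.npz',im=im,**c);cv2.imwrite('pics/w10.png',im[:,:,::-1])"
```

```text
time: 10.95
tool_pos: [0.6304, -0.0562, 0.1239]
tool_rot: [-1.569, -0.001, -1.608]
contact_force: [0.5, -0.6, -2.3]
opening: 0.0158
t10.95 pos [ 0.6304 -0.0562  0.1239] rot [-8.991e+01 -4.000e-02 -9.212e+01] F [ 0.51 -0.57 -2.3 ] T [-0.1  -0.07  0.03] open 0.0158
time: 11.45
tool_pos: [0.6306, -0.056, 0.1743]
tool_rot: [-1.568, -0.001, -1.608]
contact_force: [-1.0, -0.4, -2.6]
opening: 0.0156
t11.45 pos [ 0.6306 -0.056   0.1743] rot [-8.984e+01 -3.000e-02 -9.211e+01] F [-0.97 -0.42 -2.6 ] T [-0.1  -0.11 -0.01] open 0.0156
```

View pics/w10.png

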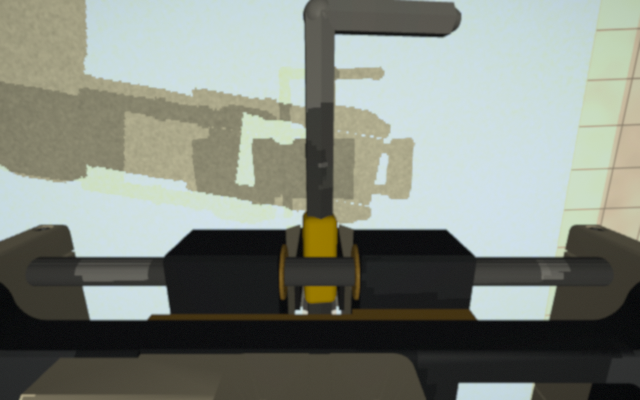

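```bash
python3 -m crank '{"xyz":[[0,0,0],[0,0,0],[0,0,0],[0,0,0],[0,0,0],[0,0,0],[0,0,0],[0,0,0],[0,0,0],[0,0,0],[0,0,0],[0,0,0]],"roll":[8.2,8.2,8.2,8.2,8.2,8.2,8.2,8.2,8.2,8.2,8.0,0]}'
python3 -m crank '{"xyz":[[2.5,0,0],[3,0,0],[3,0,-0.3],[2.4,0,0],[0,0,0],[0,0,0]],"roll":[0,0,0,0,0,0]}'
python3 -c "
from h import *
o=st();c=robot.calibration('wrist');im=robot.read_camera('wrist');np.savez('w11.npz',im=im,pos=o['tool_pos'],rot=o['tool_rot'],**c);cv2.imwrite('pics/w11.png',im[:,:,::-1]);print(o['qpos'])
for n in('top','scene'):
  cv2.imwrite('pics/%s11.png'%n,robot.read_camera(n)[:,:,::-1])"
```

```text
time: 12.7
tool_pos: [0.6293, -0.0556, 0.1715]
tool_rot: [-1.571, -0.002, 3.104]
contact_force: [0.3, 0.1, -2.4]
opening: 0.0162
time: 13.3
tool_pos: [0.5212, -0.0487, 0.1728]
tool_rot: [-1.571, 0.001, 3.107]
contact_force: [-0.5, -0.5, -1.8]
opening: 0.0164
t13.30 pos [ 0.5212 -0.0487  0.1728] rot [-9.0000e+01  3.0000e-02  1.7803e+02] F [-0.51 -0.47 -1.77] T [0.07 0.12 0.03] open 0.0164
[-2.39761467e-01  3.56620969e-01  1.56258700e+00  5.37562383e-05
  1.22177360e+00  1.36536673e+00]
```

View pics/w11.png

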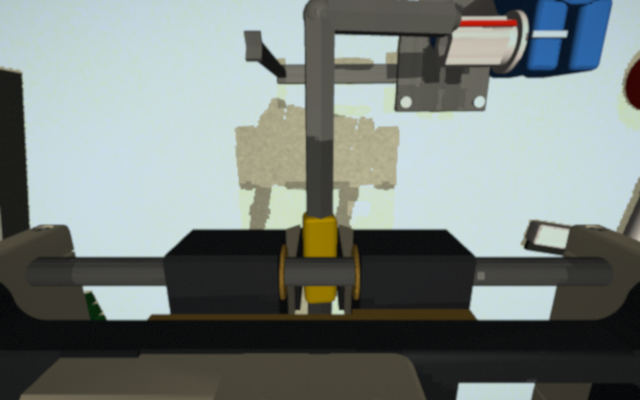

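The view shows the short arm ending at about (480,17) and the white barrel at u 448–520, v 16–68. The red line is on its +x side and the rest is at (253,50). Next I measure the barrel axis and the short arm axis in the tool frame.

```bash
python3 - <<'E'
from h import *
d=np.load("w11.npz");im=d["im"]
cv2.imwrite("pics/w11z.png",cv2.resize(im[0:115,235:500,::-1],None,fx=3,fy=3,interpolation=cv2.INTER_CUBIC))
cv2.imwrite("pics/w11y.png",cv2.resize(im[0:115,420:620,::-1],None,fx=4,fy=4,interpolation=cv2.INTER_CUBIC))
for u in (460,480,500): print(u,[(v,*im[v,u]) for v in range(6,80,3)])
E
```

```text
460 [(6, np.uint8(65), np.uint8(64), np.uint8(59)), (9, np.uint8(58), np.uint8(58), np.uint8(57)), (12, np.uint8(65), np.uint8(64), np.uint8(60)), (15, np.uint8(81), np.uint8(80), np.uint8(74)), (18, np.uint8(99), np.uint8(98), np.uint8(90)), (21, np.uint8(124), np.uint8(70), np.uint8(62)), (24, np.uint8(149), np.uint8(45), np.uint8(37)), (27, np.uint8(168), np.uint8(152), np.uint8(142)), (30, np.uint8(198), np.uint8(199), np.uint8(185)), (33, np.uint8(198), np.uint8(207), np.uint8(193)), (36, np.uint8(197), np.uint8(205), np.uint8(191)), (39, np.uint8(195), np.uint8(187), np.uint8(175)), (42, np.uint8(198), np.uint8(190), np.uint8(177)), (45, np.uint8(199), np.uint8(192), np.uint8(178)), (48, np.uint8(200), np.uint8(195), np.uint8(180)), (51, np.uint8(200), np.uint8(193), np.uint8(180)), (54, np.uint8(198), np.uint8(190), np.uint8(177)), (57, np.uint8(199), np.uint8(192), np.uint8(178)), (60, np.uint8(201), np.uint8(201), np.uint8(186)), (63, np.uint8(182), np.uint8(178), np.uint8(165)), (66, np.uint8(57), np.uint8(55), np.uint8(52)), (69, np.uint8(47), np.uint8(47), np.uint8(43)), 
[... 1944 characters left out ...]
(39, np.uint8(196), np.uint8(187), np.uint8(176)), (42, np.uint8(197), np.uint8(188), np.uint8(176)), (45, np.uint8(199), np.uint8(190), np.uint8(178)), (48, np.uint8(199), np.uint8(193), np.uint8(180)), (51, np.uint8(198), np.uint8(191), np.uint8(178)), (54, np.uint8(194), np.uint8(186), np.uint8(174)), (57, np.uint8(196), np.uint8(190), np.uint8(176)), (60, np.uint8(184), np.uint8(181), np.uint8(169)), (63, np.uint8(135), np.uint8(131), np.uint8(122)), (66, np.uint8(54), np.uint8(51), np.uint8(49)), (69, np.uint8(50), np.uint8(49), np.uint8(46)), (72, np.uint8(48), np.uint8(47), np.uint8(46)), (75, np.uint8(9), np.uint8(24), np.uint8(40)), (78, np.uint8(156), np.uint8(172), np.uint8(176))]
```

View pics/w11y.png

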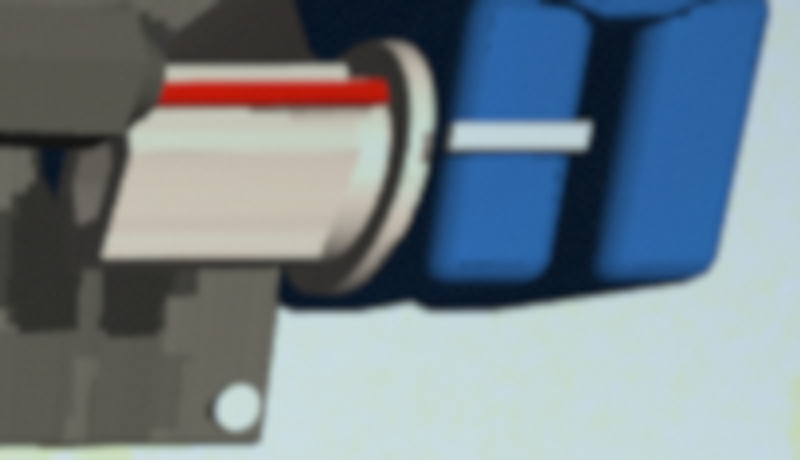

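View pics/w11z.png

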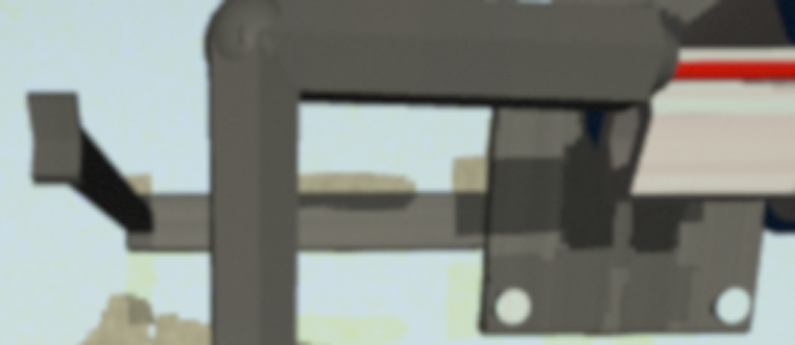

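```bash
python3 - <<'E'
from h import *
from scipy.spatial.transform import Rotation as R
d=np.load("w11.npz");im=d["im"];c=dict(intrinsics=d["intrinsics"],pose=d["pose"]);pos=d["pos"];Rm=R.from_euler("xyz",d["rot"]).as_matrix()
print("yaw tool x",np.degrees(np.arctan2(Rm[1,0],Rm[0,0])))
def bis(p1,p2,axis,z):
    o,a=ray(c,*p1);_,b=ray(c,*p2)
    axis=axis/np.linalg.norm(axis)
    f=lambda d:(lambda e:e/np.linalg.norm(e))(d-axis*(d@axis))
    m=f(a)+f(b); # plane through o containing axis and m
    n=np.cross(axis,m); return o,n
ay=np.array([.038,1,0])
for u in(460,475,490):
    o,n=bis((u,15.5),(u,64.7),ay,.16)
    y=onz(c,u,40,.16)[1]; x=o[0]-(n[1]*(y-o[1])+n[2]*(.16-o[2]))/n[0]
    print("barrel axis",x,y)
o0=np.array([.625,-.186]);cx=np.array([.9993,-.038]);cy=np.array([.038,.9993])
W=lambda X,Y,Z:np.array([*(o0+X/1e3*cx+Y/1e3*cy),Z/1e3])
print("face bottom pts",[proj(c,W(-15*np.cos(t),60,160+15*np.sin(t))).round(1).tolist() for t in(0,.3,.6,.9,1.2)],"flange back corners",[proj(c,W(a,b,8)).round(1).tolist() for a in(-50,50,-60,60) for b in(60,50)])
print("rest",[proj(c,W(a,b,165)).round(1).tolist() for a in(-10,10) for b in (170,180)])
zk=pos[2]+.0502
g=im.sum(2).astype(int)
# long arm edges
L=[]
for v in range(50,200,10):
    r=np.gradient(g[v,290:350].astype(float)); l=290+np.argmin(r[:25]); rr=325+np.argmax(r[35:]) 
    L.append((v,l,rr,onz(c,(l+rr)/2,v,zk)))
for a in L[::3]:print(a[0],a[1],a[2],(Rm.T@(a[3]-pos)).round(4))
for u in range(350,450,20):
    col=g[0:60,u];print(u,[int(x) for x in col[0:45:3]])
E
```

```text
yaw tool x 178.03187774171408
barrel axis 0.6280721862404096 -0.1359972389731809
barrel axis 0.6277698518758237 -0.14493674554959665
barrel axis 0.6274675021518832 -0.15387670773505605
face bottom pts [[440.4, 69.8], [443.4, 67.7], [446.4, 63.2], [449.3, 56.5], [451.7, 48.3]] flange back corners [[385.4, 120.9], [394.4, 120.9], [391.3, 20.9], [401.0, 20.9], [384.9, 130.0], [393.8, 130.1], [391.9, 10.0], [401.7, 10.0]]
rest [[258.2, 58.8], [241.2, 58.8], [256.5, 21.1], [239.0, 21.1]]
50 304 334 [-0.0939 -0.0501 -0.0005]
80 304 334 [-0.0822 -0.0502 -0.0005]
110 305 333 [-0.0699 -0.0502 -0.0005]
140 305 333 [-0.057  -0.0502 -0.0005]
170 306 333 [-0.0435 -0.0502 -0.0003]
350 [263, 260, 263, 263, 250, 252, 252, 253, 253, 252, 189, 151, 609, 635, 638]
370 [264, 262, 265, 265, 255, 251, 251, 253, 254, 253, 221, 84, 588, 639, 638]
390 [254, 258, 260, 262, 254, 247, 253, 250, 249, 248, 240, 86, 495, 639, 638]
410 [379, 260, 260, 261, 259, 252, 252, 251, 250, 253, 252, 98, 201, 308, 308]
430 [279, 260, 262, 265, 263, 250, 251, 254, 255, 254, 251, 152, 71, 101, 110]
```

```bash
python3 -m crank '{"xyz":[[0,1.2,0],[0,1.6,0],[0,1.6,0],[0,1.2,0],[0,0.7,0],[0,0,0],[0,0,0]],"roll":[0,0,0,0,0,0,0]}'
python3 -c "
from h import *
o=st();c=robot.calibration('wrist');im=robot.read_camera('wrist');np.savez('w12.npz',im=im,pos=o['tool_pos'],rot=o['tool_rot'],**c);cv2.imwrite('pics/w12.png',cv2.resize(im[0:150,290:540,::-1],None,fx=3.2,fy=3.2,interpolation=cv2.INTER_CUBIC))
s=robot.read_camera('scene');cv2.imwrite('pics/s12.png',cv2.resize(s[150:270,220:340,::-1],None,fx=4.5,fy=4.5,interpolation=cv2.INTER_CUBIC))"
```

```text
time: 14.15
tool_pos: [0.5215, -0.0488, 0.1098]
tool_rot: [-1.571, 0.001, 3.105]
contact_force: [0.6, 0.1, -1.4]
opening: 0.016
t14.15 pos [ 0.5215 -0.0488  0.1098] rot [-8.999e+01  3.000e-02  1.779e+02] F [ 0.57  0.1  -1.44] T [0.06 0.09 0.02] open 0.016
```

View pics/w12.png

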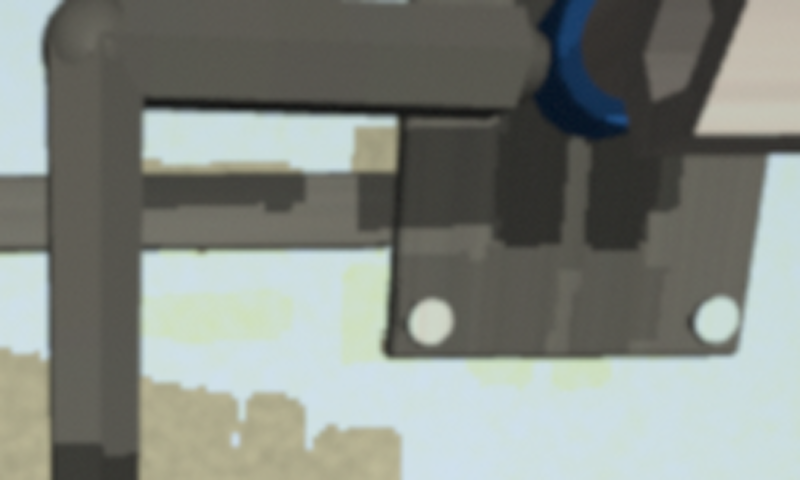

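View pics/s12.png

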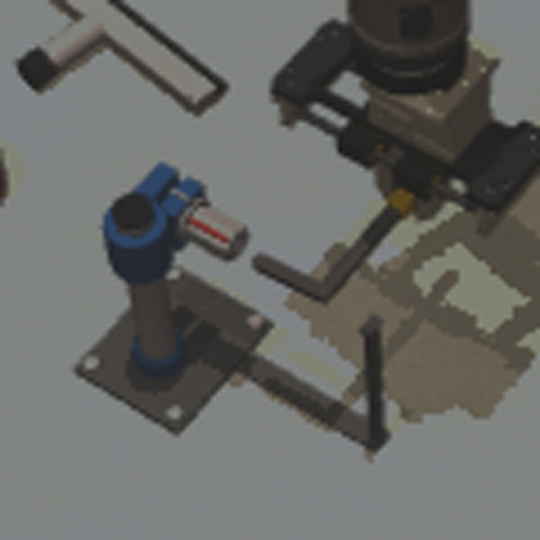

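```bash
python3 - <<'E'
from h import *
from scipy.spatial.transform import Rotation as R
for nm in("w10","w11","w12"):
    d=np.load(nm+".npz");im=d["im"];g=im.sum(2).astype(int)
    for u in (345,360,400,410,420,440): print(nm,u,g[0:5,u],g[26:48:1,u])
E
```

```text
w10 345 [266 263 264 264 265] [259 260 257 246 194 112  79 152 344 534 630 650 648 649 648 646 645 645
 645 646 649 652]
w10 360 [265 264 263 266 266] [262 257 260 253 217 146  81  85 265 499 624 648 648 648 650 651 652 653
 653 652 651 648]
w10 400 [322 281 261 266 264] [255 257 257 258 251 219 159  96  83 255 491 620 644 646 646 644 644 645
 645 647 647 647]
w10 410 [393 305 266 264 264] [259 257 258 258 258 243 193 114  80 198 398 563 634 645 647 647 647 645
 647 644 646 644]
w10 420 [464 350 278 267 266] [256 258 259 257 260 249 205 134  81 122 300 511 622 645 649 649 650 649
 649 650 648 649]
w10 440 [600 484 334 271 263] [255 258 259 257 256 256 242 179 101  69 202 408 565 635 645 646 649 650
 648 651 647 648]
w11 345 [260 260 261 260 260] [255 254 256 237 183 103  66 157 347 532 622 641 639 640 642 643 645 642
 642 641 640 643]
w11 360 [262 262 262 262 265] [256 254 253 243 206 132  74 105 280 497 612 638 639 639 639 640 642 640
 642 642 642 638]
w11 400 [276 264 260 259 259] [253 250 248 251 246 216 156  96  77  93 152 189 193 197 204 213 218 235
 248 254 256 259]
w11 410 [37
[... 377 characters left out ...]
267] [256 257 257 245 190 115  80 155 339 528 619 637 638 637 641 639 637 636
 635 640 644 644]
w12 360 [265 265 263 267 266] [254 257 257 245 208 138  82 108 281 504 624 647 648 647 646 644 644 643
 643 644 645 644]
w12 400 [297 275 262 267 259] [255 257 255 254 247 221 155  89  82 257 490 617 636 612 581 575 572 574
 575 574 568 556]
w12 410 [386 304 264 263 263] [254 256 258 258 256 241 181 106  77 201 412 564 609 549 472 451 452 453
 452 456 457 457]
w12 420 [255 260 263 265 265] [255 254 256 256 250 240 193 123  81  93 160 249 278 244 200 185 183 181
 183 183 183 184]
w12 440 [284 271 265 261 262] [255 254 254 258 257 255 239 186 105  74 114 201 256 240 195 183 184 186
 185 186 182 185]
```

```bash
python3 - <<'E'
from h import *
im=np.load("w10.npz")["im"]
cv2.imwrite("pics/w10z.png",cv2.resize(im[0:60,290:480,::-1],None,fx=4.2,fy=4.2,interpolation=cv2.INTER_CUBIC))
E
```

```text
(no output)
```

View pics/w10z.png

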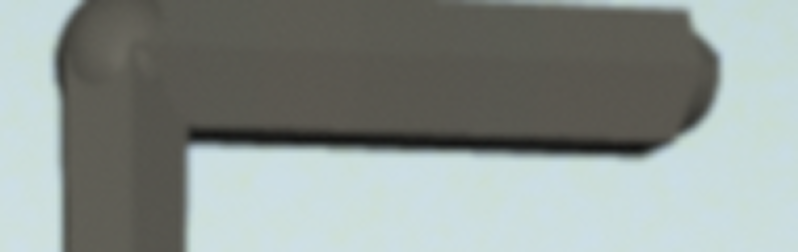

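```bash
python3 - <<'E'
from h import *
im=np.load("w12.npz")["im"]
a=cv2.resize(im[190:320,260:380,::-1],None,fx=4.5,fy=4.5,interpolation=cv2.INTER_CUBIC)
cv2.imwrite("pics/w12s.png",a)
s=robot.read_camera('scene');cv2.imwrite('pics/s12z.png',cv2.resize(s[185:230,258:318,::-1],None,fx=12,fy=12,interpolation=cv2.INTER_CUBIC))
E
```

```text
(no output)
```

View pics/w12s.png

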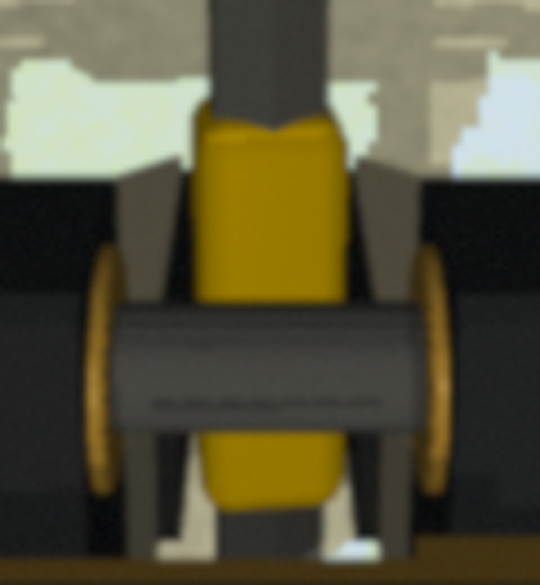

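View pics/s12z.png

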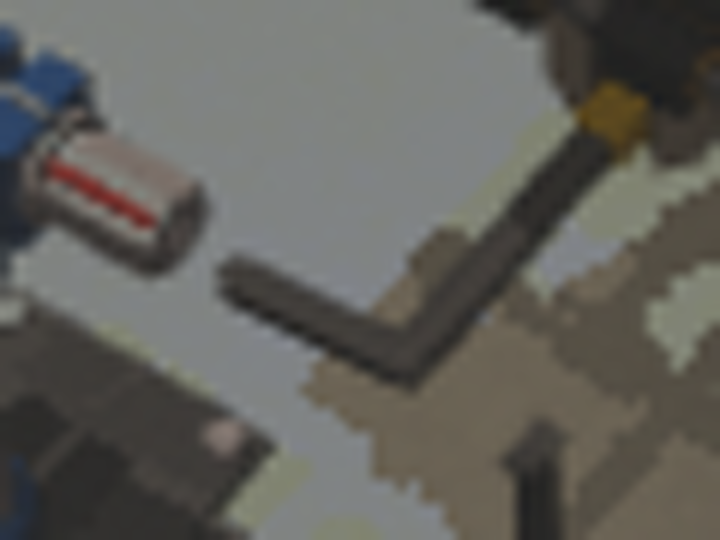

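```bash
python3 - <<'E'
from h import *
from scipy.spatial.transform import Rotation as R
o=st();Rm=R.from_euler("xyz",o["tool_rot"]).as_matrix();c=robot.calibration("scene")
z=lambda p:((proj(c,p)-[258,185])*12).round(0)
for b in(0,.1):
  for L in(.108,.1095):
    bend=o["tool_pos"]+Rm@np.array([-L,-.0502,-.0005])
    tip=bend+Rm@np.array([0,.06*np.sin(b),.06*np.cos(b)])
    print(b,L,"bend",bend.round(4),z(bend),"tip",tip.round(4),z(tip), "sleeve start",z(bend+Rm@np.array([.085,0,0])))
o0=np.array([.6252,-.186]);cx=np.array([.9993,-.038]);cy=np.array([.038,.9993])
W=lambda X,Y,Z:np.array([*(o0+X/1e3*cx+Y/1e3*cy),Z/1e3])
print("mouth",z(W(0,60,160)),"barrel root",z(W(0,20,160)))
# yaw/droop in wrist view: predicted silhouettes of ridge direction
d=np.load("w12.npz");cw=dict(intrinsics=d["intrinsics"],pose=d["pose"])
for b in(0,.1):
    bend=o["tool_pos"]+Rm@np.array([-.1085,-.0502,-.0005]);
    print(b,[proj(cw,bend+Rm@np.array([0,s*np.sin(b),s*np.cos(b)])).round(1).tolist() for s in(0,.04,.06)])
E
```

```text
t14.30 pos [ 0.5216 -0.0488  0.1103] rot [-8.998e+01  8.000e-02  1.779e+02] F [-0.41  0.31 -1.77] T [0.07 0.11 0.  ] open 0.0159
0 0.108 bend [ 0.6295 -0.0523  0.1606] [402. 352.] tip [ 0.6273 -0.1122  0.1607] [218. 245.] sleeve start [592. 136.]
0 0.1095 bend [ 0.631  -0.0523  0.1606] [399. 355.] tip [ 0.6288 -0.1123  0.1607] [215. 249.] sleeve start [588. 139.]
0.1 0.108 bend [ 0.6295 -0.0523  0.1606] [402. 352.] tip [ 0.6273 -0.1119  0.1547] [221. 259.] sleeve start [592. 136.]
0.1 0.1095 bend [ 0.631  -0.0523  0.1606] [399. 355.] tip [ 0.6288 -0.112   0.1547] [217. 263.] sleeve start [588. 139.]
mouth [175. 224.] barrel root [ 56. 155.]
0 [[319.2, 9.7], [419.2, 9.7], [469.3, 9.7]]
0.1 [[319.2, 9.7], [415.7, 12.7], [461.9, 14.2]]
```

```bash
python3 - <<'E'
from h import *
d=np.load("w2.npz");c=dict(intrinsics=d["intrinsics"],pose=d["pose"])
im=d["im"];cv2.imwrite("pics/w2z.png",cv2.resize(im[95:185,290:440,::-1],None,fx=5,fy=5,interpolation=cv2.INTER_CUBIC))
ya=-.038;ax=np.array([np.cos(ya),np.sin(ya),0])
B=np.array([.6325,.0125,.16])
for b in(0,.1,.15): print(b,[proj(c,B+s*(np.cos(b)*ax-np.array([0,0,np.sin(b)]))).round(1).tolist() for s in(0,.02,.05,.06)])
E
```

```text
0 [[321.3, 121.8], [357.8, 121.9], [412.4, 121.9], [430.6, 121.9]]
0.1 [[321.3, 121.8], [357.1, 121.7], [409.4, 121.6], [426.4, 121.5]]
0.15 [[321.3, 121.8], [356.7, 121.7], [407.6, 121.4], [424.0, 121.3]]
```

View pics/w2z.png

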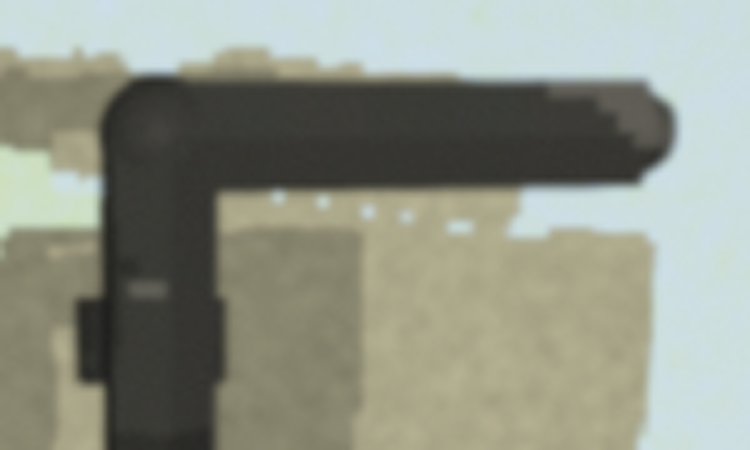

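```bash
python3 - <<'E'
from h import *
for n in("w10","w12"):
    d=np.load(n+".npz");g=d["im"].sum(2).astype(int)
    for v in(50,80,100,120,150,175,195,205):
        print(n,v,(g[v-2:v+3,302:338].mean(0)).astype(int))
E
```

```text
w10 50 [649 628 512 308 244 267 274 274 275 273 274 273 273 274 275 273 273 272
 270 260 252 247 248 248 249 249 248 247 248 248 250 299 446 589 642 647]
w10 80 [651 633 528 332 243 266 276 276 278 277 277 277 276 277 277 275 276 277
 273 262 253 251 250 251 251 251 251 250 250 252 257 297 394 496 561 593]
w10 100 [654 641 553 375 255 267 278 279 278 278 279 279 278 278 277 279 278 276
 269 255 244 241 241 240 242 241 242 241 242 243 254 310 426 559 643 657]
w10 120 [470 460 417 311 189 167 170 172 172 172 173 173 171 171 171 171 172 172
 170 167 164 163 163 162 163 161 163 164 163 164 192 288 403 471 488 489]
w10 150 [377 369 322 219 134 126 136 139 138 139 137 138 138 139 144 152 154 154
 154 147 142 140 142 149 161 163 163 163 164 166 199 290 373 395 395 393]
w10 175 [380 378 369 322 224 148 137 143 141 142 140 141 139 141 140 139 142 141
 138 137 135 137 140 142 153 164 166 167 167 175 216 300 365 382 382 385]
w10 195 [388 385 379 344 258 162 139 142 143 142 142 142 142 143 141 142 141 141
 139 136 132 132 132 130 132 132 132 131 133 149 217 311 373 389 388 387]
w10 205 [487 479 
[... 675 characters left out ...]
82 281
 277 265 256 254 253 253 253 254 253 252 253 254 277 358 455 500 510 521]
w12 150 [500 496 475 388 231 163 171 173 174 174 173 174 174 173 173 174 173 175
 172 168 160 159 160 158 159 160 159 159 160 162 216 351 458 482 481 483]
w12 175 [480 484 473 410 280 181 170 176 176 176 176 176 175 176 178 177 175 174
 169 161 161 161 160 162 160 160 162 162 160 172 247 378 474 493 490 488]
w12 195 [389 385 375 339 255 175 170 177 177 177 176 175 177 179 178 177 177 175
 171 165 164 161 162 164 162 160 163 161 163 178 237 323 377 389 390 389]
w12 205 [420 420 410 373 282 186 171 176 175 177 177 176 177 177 175 178 177 178
 173 167 163 162 162 164 162 161 163 162 164 177 240 328 382 393 392 392]
```

```bash
python3 - <<'E'
from h import *
from scipy.spatial.transform import Rotation as R
d=np.load("w12.npz");c=dict(intrinsics=d["intrinsics"],pose=d["pose"]);pos=d["pos"];Rm=R.from_euler("xyz",d["rot"]).as_matrix()
def bisx(u,v1,v2,axis,z):
    o,a=ray(c,u,v1);_,b=ray(c,u,v2);axis=axis/np.linalg.norm(axis)
    f=lambda d:(lambda e:e/np.linalg.norm(e))(d-axis*(d@axis))
    n=np.cross(axis,f(a)+f(b));y=onz(c,u,(v1+v2)/2,z)[1]
    return np.array([o[0]-(n[1]*(y-o[1])+n[2]*(z-o[2]))/n[0],y,z])
ax=Rm@np.array([0,.1,.995])
for u,v1,v2,s in((410,.3,36.0,.037),(440,1.2,37.1,.05)):
    p=bisx(u,v1,v2,ax,.1600-s*.1);print(p,(Rm.T@(p-pos)))
# barrel axis lower silhouette w12
K=c;o,a=ray(c,520,43.7)
ay=np.array([.038,1,0]);ay/=np.linalg.norm(ay)
# solve axis x at that y: distance ray-axis =15mm
from scipy.optimize import brentq
def dist(x,y):
    n=np.cross(a,ay);return abs((np.array([x,y,.16])-o)@n)/np.linalg.norm(n)
y=onz(c,520,43.7,.16)[1];x0=onz(c,520,43.7,.16)[0]
print("barrel x at y",y,brentq(lambda x:dist(x,y)-.015,x0+.006,x0+.04), "line pred",.6303+.038*(y+.0518))
# mouth face in w12
o0=np.array([.6253,-.186]);cx=np.array([.9993,-.038]);cy=np.array([.038,.9993])
W=lambda X,Y,Z:np.array([*(o0+X/1e3*cx+Y/1e3*cy),Z/1e3])
print("face",[proj(c,W(-15*np.cos(t),60,160+15*np.sin(t))).round(1).tolist() for t in(-.6,-.3,0,.3,.6,.9,1.2)])
E
```

```text
[ 0.62652293 -0.0898791   0.1563    ] [-0.10651046 -0.04641252  0.03723153]
[ 0.62601045 -0.10281119  0.155     ] [-0.10647104 -0.04511041  0.0501735 ]
barrel x at y -0.13457457203389575 0.6299520128267146 line pred 0.6271545662627119
face [[487.4, 47.2], [491.7, 50.3], [497.2, 50.0], [503.6, 46.1], [510.5, 38.5], [517.0, 27.6], [522.6, 14.1]]
```

Both the wrist view (short arm slope 0.033, tip at u≈461 rather than 469) and the scene view show the short arm drooping about 0.1 rad around the long arm. It already did so when parked. I'll bring the tip near the mouth, raised to match, and look.

```bash
python3 -m crank '{"xyz":[[-0.18,-0.55,0],[0,0,0.3],[0,0,0.4],[0,0,0],[0,0,0]],"roll":[0,0,0,0,0]}'
python3 -c "
from h import *
o=st();c=robot.calibration('wrist');im=robot.read_camera('wrist');np.savez('w13.npz',im=im,pos=o['tool_pos'],rot=o['tool_rot'],**c);cv2.imwrite('pics/w13.png',cv2.resize(im[0:110,400:550,::-1],None,fx=5,fy=5,interpolation=cv2.INTER_CUBIC))
s=robot.read_camera('scene');cv2.imwrite('pics/s13.png',cv2.resize(s[185:230,258:318,::-1],None,fx=12,fy=12,interpolation=cv2.INTER_CUBIC))"
```

```text
time: 14.8
tool_pos: [0.5225, -0.056, 0.115]
tool_rot: [-1.571, -0.0, 3.104]
contact_force: [-0.4, 0.1, -2.3]
opening: 0.016
t14.80 pos [ 0.5225 -0.056   0.115 ] rot [-9.0000e+01 -1.0000e-02  1.7787e+02] F [-0.43  0.13 -2.26] T [0.01 0.11 0.03] open 0.016
```

View pics/w13.png

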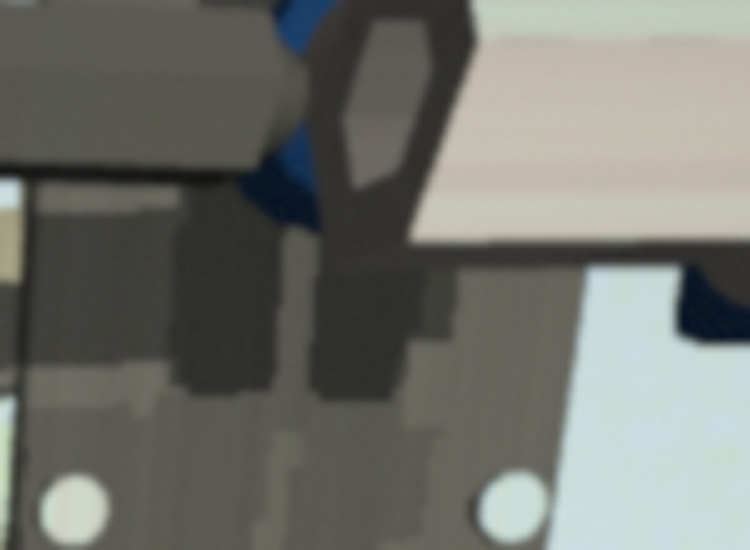

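View pics/s13.png

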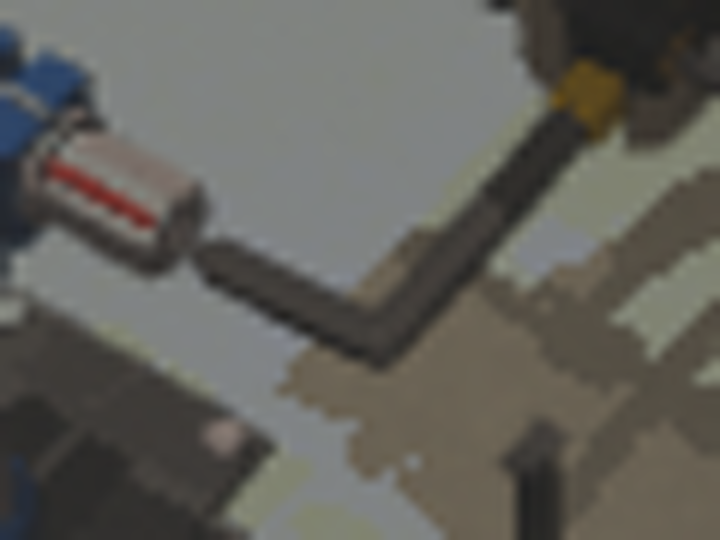

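```bash
python3 - <<'E'
from h import *
from scipy.spatial.transform import Rotation as R
d=np.load("w13.npz");c=dict(intrinsics=d["intrinsics"],pose=d["pose"]);pos=d["pos"];Rm=R.from_euler("xyz",d["rot"]).as_matrix()
o0=np.array([.6253,-.186]);cx=np.array([.9993,-.038]);cy=np.array([.038,.9993])
W=lambda X,Y,Z:np.array([*(o0+X/1e3*cx+Y/1e3*cy),Z/1e3])
q=lambda p:((proj(c,p)-[400,0])*5).round(0).tolist()
print("mouth",q(W(0,60,160)),"hexcorners r7.6",[q(W(7.6*np.cos(t),60,160+7.6*np.sin(t))) for t in np.radians([0,60,120,180,240,300])])
print("face low",[q(W(-15*np.cos(t),60,160+15*np.sin(t))) for t in(-.6,-.3,0,.3)])
for L in(.1065,.108):
  for b in(0,.1):
    bend=pos+Rm@np.array([-L,-.0502,-.0005]);tip=bend+Rm@np.array([0,.06*np.sin(b),.06*np.cos(b)])
    print(L,b,"tip",tip.round(4),q(tip),q(tip+[0,0,.006]),q(tip-[.0069,0,0]))
print(W(0,60,160))
E
```

```text
mouth [391.0, 84.0] hexcorners r7.6 [[404.0, -19.0], [439.0, 6.0], [425.0, 113.0], [379.0, 184.0], [348.0, 153.0], [360.0, 57.0]]
face low [[327.0, 263.0], [345.0, 278.0], [368.0, 278.0], [394.0, 260.0]]
0.1065 0 tip [ 0.6267 -0.1194  0.1652] [339.0, 80.0] [375.0, 57.0] [332.0, 174.0]
0.1065 0.1 tip [ 0.6267 -0.1191  0.1592] [303.0, 101.0] [335.0, 80.0] [296.0, 191.0]
0.108 0 tip [ 0.6282 -0.1194  0.1652] [342.0, 59.0] [378.0, 35.0] [334.0, 154.0]
0.108 0.1 tip [ 0.6282 -0.1191  0.1592] [305.0, 81.0] [338.0, 59.0] [298.0, 171.0]
[ 0.62758  -0.126042  0.16    ]
```

```bash
python3 - <<'E'
from h import *
from scipy.spatial.transform import Rotation as R
d=np.load("w12.npz");c=dict(intrinsics=d["intrinsics"],pose=d["pose"]);pos=d["pos"];Rm=R.from_euler("xyz",d["rot"]).as_matrix()
for L in(.1065,.108,.1095):
  for b in(.08,.11):
    bend=np.array([-L,-.0502,-.0005]);dr=np.array([0,np.sin(b),np.cos(b)]);up=np.array([0,-np.cos(b),np.sin(b)])
    out=[]
    for t in np.radians([30,90,150,210,270,330]):
        ps=np.array([proj(c,pos+Rm@(bend+s*dr+.00693*(-np.cos(t)*np.array([1,0,0])+np.sin(t)*up))) for s in(0,.03,.056)])
        out.append([np.interp(u,ps[:,0],ps[:,1]).round(1) for u in(410,440)])
    print(L,b,"min",np.min(out,0),"max",np.max(out,0))
print("obs 410: .3 36.0 ; 440: 1.2 36.9")
E
```

```text
0.1065 0.08 min [-1.4 -0.5] max [36.1 36.7]
0.1065 0.11 min [-0.4  0.8] max [36.8 37.6]
0.108 0.08 min [-5.7 -4.8] max [32.2 32.9]
0.108 0.11 min [-4.7 -3.4] max [32.9 33.8]
0.1095 0.08 min [-10.   -9.1] max [28.4 29. ]
0.1095 0.11 min [-9.  -7.7] max [29.1 30. ]
obs 410: .3 36.0 ; 440: 1.2 36.9
```

```bash
python3 -m crank '{"xyz":[[-0.06,-0.08,0.2],[0,0,0.2],[0,0,0.2],[0,0,0.2],[0,0,0]],"roll":[0,0,0,0,0]}' 1 60
python3 -c "
from h import *
o=st();c=robot.calibration('wrist');im=robot.read_camera('wrist');np.savez('w14.npz',im=im,pos=o['tool_pos'],rot=o['tool_rot'],**c);cv2.imwrite('pics/w14.png',cv2.resize(im[0:110,400:550,::-1],None,fx=5,fy=5,interpolation=cv2.INTER_CUBIC))
"
```

```text
time: 15.4
tool_pos: [0.5229, -0.0641, 0.1159]
tool_rot: [-1.571, -0.0, 3.105]
contact_force: [-0.1, 1.4, -2.1]
opening: 0.0162
t15.40 pos [ 0.5229 -0.0641  0.1159] rot [-89.99  -0.   177.88] F [-0.11  1.41 -2.09] T [ 0.06  0.14 -0.05] open 0.0162
```

View pics/w14.png

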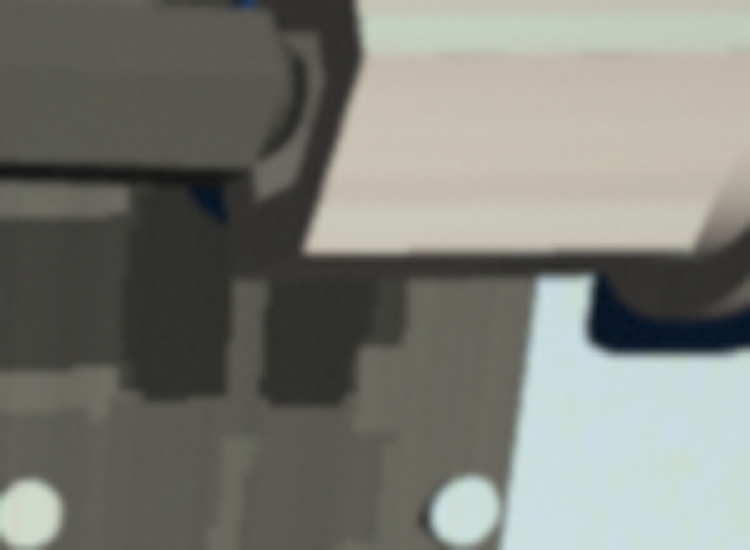

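The tip sits over the hex mouth: the tip centre is about (297,99) in the crop and the hex centre about (291,102). Now pushing in gently.

```bash
python3 -m crank '{"xyz":[[0,0,0.1],[0,0,0.1],[0,0,0.1],[0,0,0.1],[0,0,0]],"roll":[0,0,0,0,0]}'
python3 -c "
from h import *
o=st();c=robot.calibration('wrist');im=robot.read_camera('wrist');np.savez('w15.npz',im=im,pos=o['tool_pos'],rot=o['tool_rot'],**c);cv2.imwrite('pics/w15.png',cv2.resize(im[0:110,300:550,::-1],None,fx=3.2,fy=3.2,interpolation=cv2.INTER_CUBIC))
"
```

```text
time: 15.95
tool_pos: [0.5228, -0.0679, 0.116]
tool_rot: [-1.571, 0.0, 3.105]
contact_force: [-0.7, -0.4, -2.3]
opening: 0.0161
t15.95 pos [ 0.5228 -0.0679  0.116 ] rot [-8.9990e+01  1.0000e-02  1.7789e+02] F [-0.73 -0.4  -2.26] T [-0.01  0.12 -0.01] open 0.0161
```

View pics/w15.png

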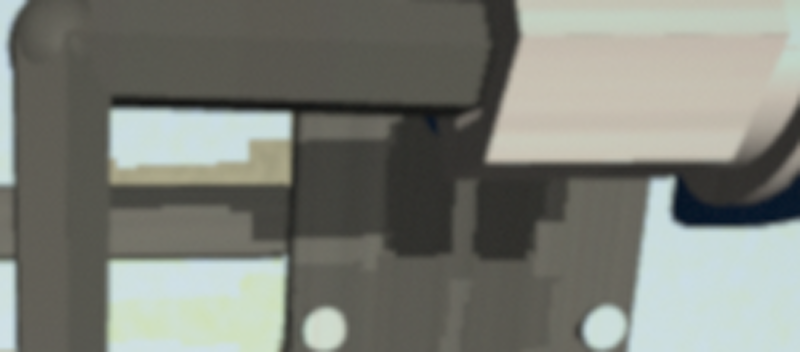

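```bash
python3 -m crank '{"xyz":[[0,0,0.1],[0,0.02,0.1],[0,0.02,0.1],[0,0.02,0.1],[0,0,0]],"roll":[0,0,0,0,0]}'
python3 -m crank '{"xyz":[[0,0.02,0.1],[0,0.02,0.1],[0,0.02,0.1],[0,0,0]],"roll":[0,0,0,0]}'
python3 -c "
from h import *
o=st();c=robot.calibration('wrist');im=robot.read_camera('wrist');np.savez('w16.npz',im=im,pos=o['tool_pos'],rot=o['tool_rot'],**c);cv2.imwrite('pics/w16.png',cv2.resize(im[0:110,300:550,::-1],None,fx=3.2,fy=3.2,interpolation=cv2.INTER_CUBIC))
"
```

```text
time: 16.5
tool_pos: [0.5225, -0.0723, 0.1153]
tool_rot: [-1.57, -0.0, 3.104]
contact_force: [-2.5, -0.8, -0.6]
opening: 0.0159
time: 16.9
tool_pos: [0.522, -0.0745, 0.1145]
tool_rot: [-1.571, -0.001, 3.105]
contact_force: [-4.3, 2.0, -0.1]
opening: 0.0159
t16.90 pos [ 0.522  -0.0745  0.1145] rot [-9.003e+01 -6.000e-02  1.779e+02] F [-4.29  1.99 -0.13] T [0.38 0.69 0.06] open 0.0159
```

View pics/w16.png

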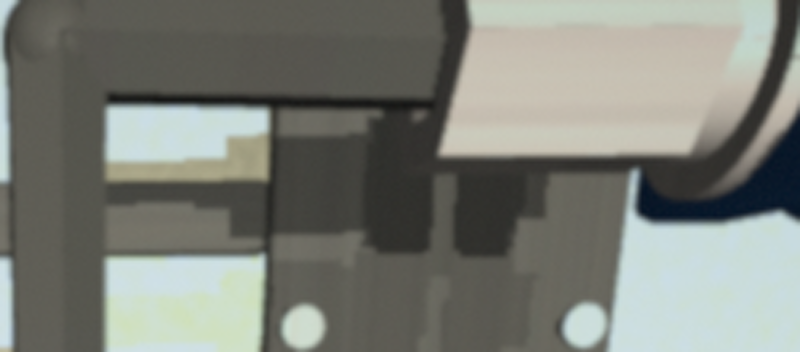

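The short arm is straightening in the socket (slope 0.012 now). The −4 N in x says the key is slightly too far towards +x, so I shift it and continue.

```bash
python3 -m crank '{"xyz":[[0.1,0,0],[0,0,0]],"roll":[0,0]}'
python3 -m crank '{"xyz":[[0,0,0.1],[0,0,0.1],[0,0.02,0.1],[0,0.02,0.1],[0,0,0]],"roll":[0,0,0,0,0]}'
python3 -c "
from h import *
o=st();c=robot.calibration('wrist');im=robot.read_camera('wrist');np.savez('w17.npz',im=im,pos=o['tool_pos'],rot=o['tool_rot'],**c);cv2.imwrite('pics/w17.png',cv2.resize(im[0:110,300:550,::-1],None,fx=3.2,fy=3.2,interpolation=cv2.INTER_CUBIC))
"
```

```text
time: 17.15
tool_pos: [0.5221, -0.0749, 0.1149]
tool_rot: [-1.57, 0.001, 3.105]
contact_force: [-1.8, -0.1, -0.7]
opening: 0.0159
time: 17.65
tool_pos: [0.5217, -0.0791, 0.1144]
tool_rot: [-1.57, 0.001, 3.105]
contact_force: [-0.1, 0.8, -1.0]
opening: 0.016
t17.65 pos [ 0.5217 -0.0791  0.1144] rot [-8.9980e+01  4.0000e-02  1.7788e+02] F [-0.09  0.8  -1.03] T [ 0.08  0.07 -0.  ] open 0.016
```

View pics/w17.png

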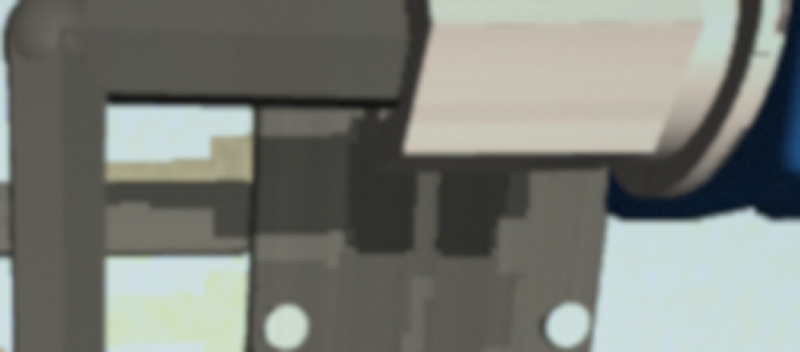

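```bash
python3 -m crank '{"xyz":[[0,0.03,0.1],[0,0.03,0.1],[0,0.03,0.1],[0,0.03,0.1],[0,0,0]],"roll":[0,0,0,0,0]}'
python3 -c "
from h import *
st()"
python3 -m crank '{"xyz":[[0,0.03,0.1],[0,0.03,0.1],[0,0.03,0.1],[0,0.03,0.1],[0,0,0]],"roll":[0,0,0,0,0]}'
python3 -c "
from h import *
st()"
```

```text
time: 18.2
tool_pos: [0.5212, -0.0829, 0.1131]
tool_rot: [-1.571, 0.0, 3.105]
contact_force: [-0.7, 0.9, 0.6]
opening: 0.0155
t18.20 pos [ 0.5212 -0.0829  0.1131] rot [-89.99   0.   177.89] F [-0.74  0.9   0.57] T [0.19 0.09 0.11] open 0.0155
time: 18.7
tool_pos: [0.5207, -0.0865, 0.1117]
tool_rot: [-1.571, -0.001, 3.105]
contact_force: [-2.6, 4.4, -0.0]
opening: 0.0159
t18.70 pos [ 0.5207 -0.0865  0.1117] rot [-9.002e+01 -5.000e-02  1.779e+02] F [-2.6   4.36 -0.04] T [0.53 0.33 0.3 ] open 0.0159
```

```bash
python3 -m crank '{"xyz":[[0.06,0,0],[0,0.02,0.1],[0,0.02,0.1],[0,0.02,0.1],[0,0,0]],"roll":[0,0,0,0,0]}'
python3 -c "
from h import *
st()"
python3 -m crank '{"xyz":[[0.02,0,0.1],[0,0.02,0.1],[0,0,0.1],[0,0,0]],"roll":[0,0,0,0]}'
python3 -c "
from h import *
o=st();c=robot.calibration('wrist');im=robot.read_camera('wrist');np.savez('w18.npz',im=im,pos=o['tool_pos'],rot=o['tool_rot'],**c);cv2.imwrite('pics/w18.png',cv2.resize(im[0:110,300:550,::-1],None,fx=3.2,fy=3.2,interpolation=cv2.INTER_CUBIC))
"
```

```text
time: 19.2
tool_pos: [0.5204, -0.0898, 0.1113]
tool_rot: [-1.571, 0.0, 3.105]
contact_force: [-2.0, 2.4, 0.4]
opening: 0.0159
t19.20 pos [ 0.5204 -0.0898  0.1113] rot [-9.0000e+01  1.0000e-02  1.7789e+02] F [-2.04  2.4   0.39] T [0.33 0.1  0.19] open 0.0159
time: 19.6
tool_pos: [0.5202, -0.0929, 0.1111]
tool_rot: [-1.571, 0.0, 3.105]
contact_force: [-1.5, 1.9, -0.5]
opening: 0.0159
t19.60 pos [ 0.5202 -0.0929  0.1111] rot [-8.9990e+01  2.0000e-02  1.7789e+02] F [-1.48  1.89 -0.45] T [0.26 0.05 0.2 ] open 0.0159
```

View pics/w18.png

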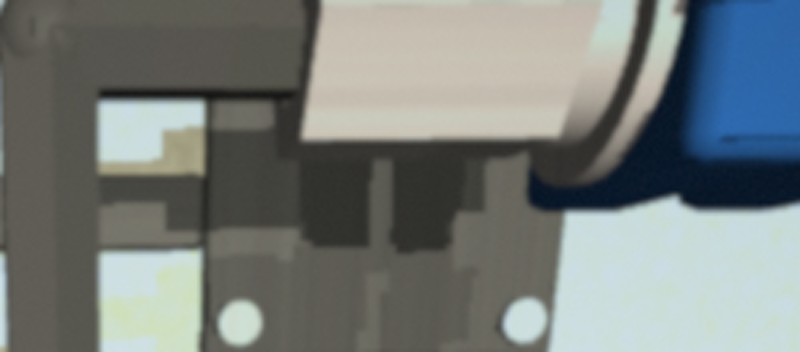

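```bash
python3 -m crank '{"xyz":[[0.02,0,0.1],[0,0,0.1],[0,0,0]],"roll":[0,0,0]}'
python3 -m crank '{"xyz":[[0,0,0.1],[0,0,0]],"roll":[0,0]}'
python3 -m crank '{"xyz":[[0,0,0.1],[0,0,0]],"roll":[0,0]}'
python3 -c "
from h import *
st()"
```

```text
time: 19.95
tool_pos: [0.5198, -0.0946, 0.111]
tool_rot: [-1.571, -0.0, 3.105]
contact_force: [-1.8, 4.0, -0.5]
opening: 0.0156
time: 20.15
tool_pos: [0.5196, -0.0955, 0.111]
tool_rot: [-1.571, -0.0, 3.105]
contact_force: [-1.2, 5.3, -1.7]
opening: 0.0159
time: 20.35
tool_pos: [0.5195, -0.0964, 0.111]
tool_rot: [-1.571, -0.001, 3.105]
contact_force: [-0.6, 5.0, -1.1]
opening: 0.0159
t20.35 pos [ 0.5195 -0.0964  0.111 ] rot [-9.0030e+01 -3.0000e-02  1.7791e+02] F [-0.63  4.97 -1.12] T [0.72 0.12 0.53] open 0.0159
```

```bash
python3 -m crank '{"xyz":[[0,0,0.1],[0,0,0.1],[0,0,0]],"roll":[0,0,0]}'
python3 -c "
from h import *
o=st();c=robot.calibration('wrist');im=robot.read_camera('wrist');np.savez('w19.npz',im=im,pos=o['tool_pos'],rot=o['tool_rot'],**c);cv2.imwrite('pics/w19.png',im[:,:,::-1])
g=im.sum(2).astype(int)
for n in('w12','w18','w19'):
  g=np.load(n+'.npz')['im'].sum(2).astype(int)
  print(n,[(v,g[v-1:v+2,300:345].mean(0).astype(int).tolist()[0:10],g[v-1:v+2,325:340].mean(0).astype(int).tolist()) for v in(45,180)])
"
```

```text
time: 20.65
tool_pos: [0.5195, -0.0987, 0.111]
tool_rot: [-1.571, -0.0, 3.105]
contact_force: [-0.9, 4.1, -1.0]
opening: 0.0155
t20.65 pos [ 0.5195 -0.0987  0.111 ] rot [-9.0000e+01 -2.0000e-02  1.7789e+02] F [-0.88  4.12 -1.  ] T [0.64 0.23 0.33] open 0.0155
w12 [(45, [648, 647, 641, 591, 451, 286, 258, 270, 270, 270], [246, 245, 246, 245, 244, 246, 245, 247, 292, 429, 567, 627, 639, 642, 645]), (180, [479, 480, 483, 480, 465, 401, 276, 181, 171, 177], [162, 164, 161, 162, 163, 163, 172, 242, 369, 460, 477, 475, 478, 485, 489])]
w18 [(45, [381, 273, 264, 269, 269, 270, 270, 268, 270, 270], [248, 247, 247, 249, 293, 427, 568, 635, 644, 645, 644, 644, 645, 644, 644]), (180, [490, 489, 491, 476, 392, 238, 171, 174, 172, 175], [160, 163, 163, 163, 164, 204, 323, 442, 496, 498, 495, 493, 500, 507, 511])]
w19 [(45, [269, 267, 267, 265, 268, 267, 267, 267, 268, 268], [253, 313, 475, 609, 641, 643, 644, 645, 644, 643, 643, 643, 645, 646, 643]), (180, [506, 503, 482, 395, 241, 173, 174, 173, 173, 172], [164, 160, 163, 166, 217, 356, 470, 504, 512, 512, 510, 509, 508, 509, 508])]
```

View pics/w19.png

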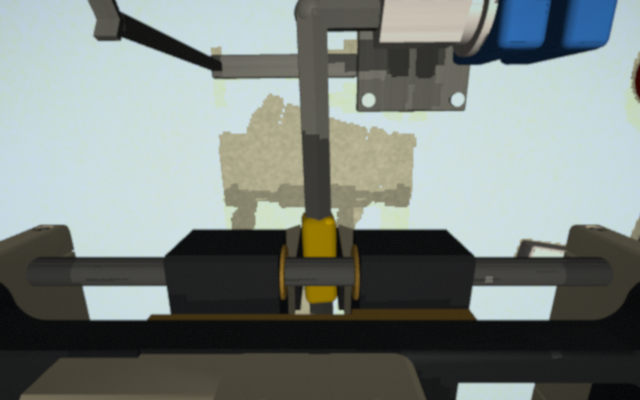

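```bash
python3 - <<'E'
from h import *
d=np.load("w19.npz");im=d["im"];c=dict(intrinsics=d["intrinsics"],pose=d["pose"])
o0=np.array([.6250,-.186]);cx=np.array([.9993,-.038]);cy=np.array([.038,.9993])
W=lambda X,Y,Z:np.array([*(o0+X/1e3*cx+Y/1e3*cy),Z/1e3])
print("face",[proj(c,W(-15*np.cos(t),60,160+15*np.sin(t))).round(1).tolist() for t in(-.3,0,.2,.4,.6,.9)])
for Y in(88,89,90,91,92):print(Y,"right edge",proj(c,W(-18,Y-6,163)).round(1),"left",proj(c,W(-18,Y+6,163)).round(1))
cv2.imwrite("pics/w19z.png",cv2.resize(im[0:80,290:450,::-1],None,fx=5,fy=5,interpolation=cv2.INTER_CUBIC))
E
```

```text
face [[374.3, 51.1], [376.1, 50.9], [377.4, 48.8], [378.8, 45.0], [380.3, 39.6], [382.4, 28.8]]
88 right edge [323.5  57.4] left [294.3  57.4]
89 right edge [321.1  57.4] left [291.8  57.4]
90 right edge [318.6  57.4] left [289.4  57.4]
91 right edge [316.2  57.4] left [287.   57.4]
92 right edge [313.7  57.4] left [284.5  57.3]
```

View pics/w19z.png

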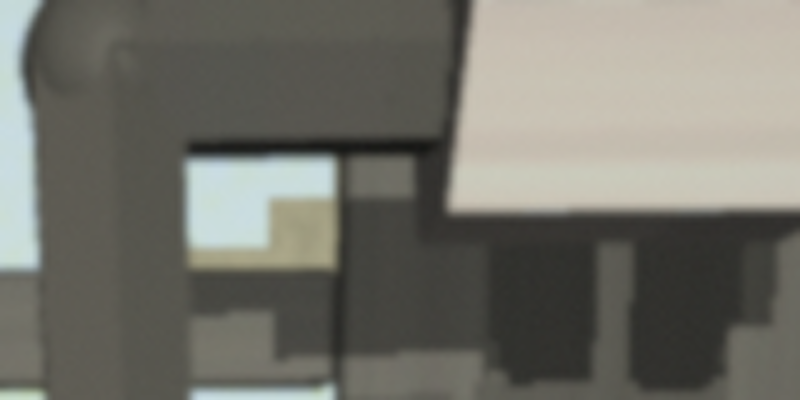

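The long arm's right edge at u=327.6 puts the bend at or slightly past its home position of 88 mm, so the short arm is bottomed. Further pushing only yaws the key in the grip. I ease the lever down through the play, then release.

```bash
python3 -m crank '{"xyz":[[0,0,0],[0,0,0],[0,0.2,0],[0,0.2,0],[0,0.3,0],[0,0.3,0],[0,0.3,0],[0,0,0]],"roll":[0,0,0,0,0,0,0,0]}' 1 12
python3 -c "
from h import *
o=st();c=robot.calibration('wrist');im=robot.read_camera('wrist');np.savez('w20.npz',im=im,pos=o['tool_pos'],rot=o['tool_rot'],**c);cv2.imwrite('pics/w20.png',im[:,:,::-1])"
```

```text
time: 21.5
tool_pos: [0.5202, -0.0989, 0.098]
tool_rot: [-1.57, 0.001, 3.105]
contact_force: [0.5, 1.8, 0.1]
opening: 0.0164
t21.50 pos [ 0.5202 -0.0989  0.098 ] rot [-8.997e+01  7.000e-02  1.779e+02] F [0.46 1.79 0.1 ] T [ 0.24 -0.15  0.19] open 0.0164
```

View pics/w20.png

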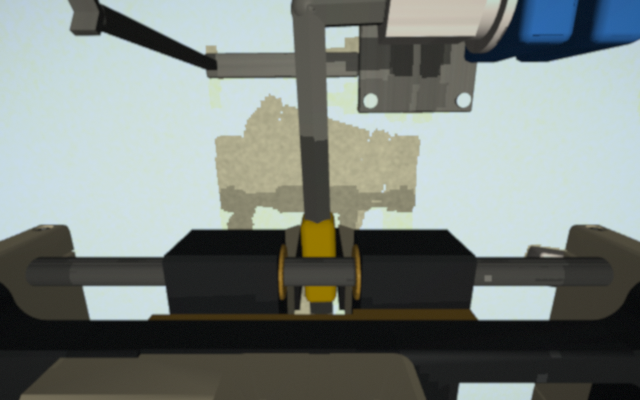

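```bash
python3 -m crank '{"xyz":[[0,0,0],[0,0,0],[0,0,0],[0,0,0],[0,0,0]],"roll":[0,0,0,0,0]}' 0.2
python3 -m crank '{"xyz":[[0,-1,0],[0,-1.5,0],[0,-1.5,0],[0,-0.5,0],[0,0,0]],"roll":[0,0,0,0,0]}'
python3 -m crank '{"xyz":[[0,0,0],[0,0,0],[0,0,0],[0,0,0],[0,0,0],[0,0,0]],"roll":[0,0,0,0,0,0]}' 1 30
python3 -c "
from h import *
o=st();c=robot.calibration('wrist');im=robot.read_camera('wrist');np.savez('w21.npz',im=im,pos=o['tool_pos'],rot=o['tool_rot'],**c);cv2.imwrite('pics/w21.png',im[:,:,::-1])
s=robot.read_camera('scene');cv2.imwrite('pics/s21.png',cv2.resize(s[165:245,228:318,::-1],None,fx=8,fy=7,interpolation=cv2.INTER_CUBIC))"
```

```text
time: 22.05
tool_pos: [0.5197, -0.0988, 0.0982]
tool_rot: [-1.571, 0.0, 3.105]
contact_force: [0.6, 0.2, 0.3]
opening: 0.0367
time: 22.55
tool_pos: [0.5202, -0.0989, 0.1442]
tool_rot: [-1.57, 0.002, 3.105]
contact_force: [0.0, -0.0, -0.5]
opening: 0.0369
time: 23.15
tool_pos: [0.5196, -0.0987, 0.143]
tool_rot: [-1.571, -0.0, 3.105]
contact_force: [0.1, -0.1, 0.1]
opening: 0.0005
t23.15 pos [ 0.5196 -0.0987  0.143 ] rot [-9.000e+01 -1.000e-02  1.779e+02] F [ 0.09 -0.08  0.08] T [ 0.01  0.04 -0.01] open 0.0005
```

View pics/w21.png

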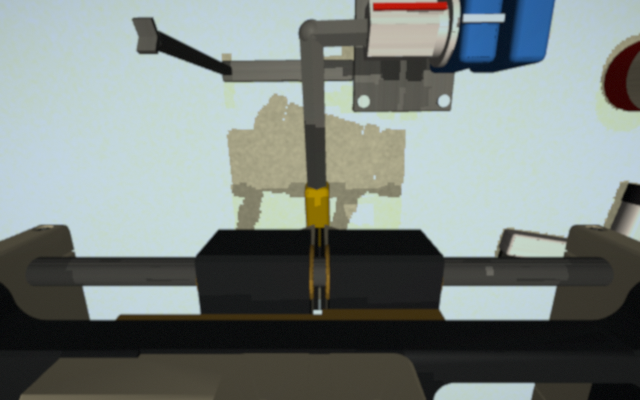

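View pics/s21.png

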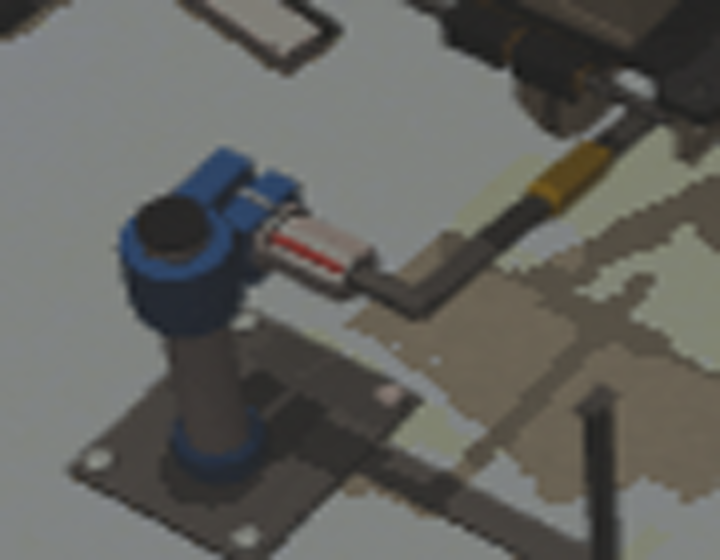

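The key stays in the screw on its own. The closed fingers are over the sleeve at (317,205). The red line sits at v≈6 and the casting's white mark at v≈17. Next I press from above, following the arc.

```bash
python3 -m crank '{"xyz":[[0.7,0.8,0],[0,0.8,0],[0,0.5,0],[0,0,0]],"roll":[0,0,0,0]}' 1 40
python3 -c "
from h import *
st()"
python3 -m crank '{"xyz":[[0,0.2,0],[0,0.2,0],[0,0.2,0],[0,0.2,0],[0,0,0]],"roll":[0,0,0,0,0]}'
python3 -c "
from h import *
st()"
```

```text
time: 23.65
tool_pos: [0.5124, -0.0983, 0.1213]
tool_rot: [-1.571, -0.001, 3.105]
contact_force: [0.7, 0.6, 0.5]
opening: 0.0006
t23.65 pos [ 0.5124 -0.0983  0.1213] rot [-9.0020e+01 -8.0000e-02  1.7789e+02] F [0.73 0.62 0.51] T [ 0.01  0.05 -0.03] open 0.0006
time: 24.15
tool_pos: [0.5125, -0.0984, 0.1139]
tool_rot: [-1.571, -0.0, 3.105]
contact_force: [0.5, -0.2, 0.2]
opening: 0.0004
t24.15 pos [ 0.5125 -0.0984  0.1139] rot [-9.000e+01 -2.000e-02  1.779e+02] F [ 0.45 -0.18  0.22] T [0.04 0.11 0.02] open 0.0004
```

```bash
python3 -m crank '{"xyz":[[0,0.2,0],[0,0.2,0],[0,0,0]],"roll":[0,0,0]}'
python3 -m crank '{"xyz":[[0,0.2,0],[0,0.2,0],[0,0,0]],"roll":[0,0,0]}'
python3 -m crank '{"xyz":[[0,0.2,0],[0,0.2,0],[0,0,0]],"roll":[0,0,0]}'
python3 -c "
from h import *
st()
s=robot.read_camera('scene');cv2.imwrite('pics/s22.png',cv2.resize(s[165:245,228:318,::-1],None,fx=8,fy=7,interpolation=cv2.INTER_CUBIC))
cv2.imwrite('pics/w22.png',robot.read_camera('wrist')[:,:,::-1])"
```

```text
time: 24.45
tool_pos: [0.5127, -0.0984, 0.11]
tool_rot: [-1.571, 0.0, 3.105]
contact_force: [0.0, 0.2, 1.0]
opening: 0.0004
time: 24.75
tool_pos: [0.5133, -0.0987, 0.1064]
tool_rot: [-1.57, 0.002, 3.105]
contact_force: [1.5, -0.4, 3.8]
opening: 0.0003
time: 25.05
tool_pos: [0.5133, -0.0986, 0.1024]
tool_rot: [-1.57, 0.001, 3.105]
contact_force: [1.8, -0.4, 4.0]
opening: 0.0004
t25.05 pos [ 0.5133 -0.0986  0.1024] rot [-8.9970e+01  8.0000e-02  1.7789e+02] F [ 1.82 -0.36  3.96] T [-0.04 -0.31  0.04] open 0.0004
```

View pics/w22.png

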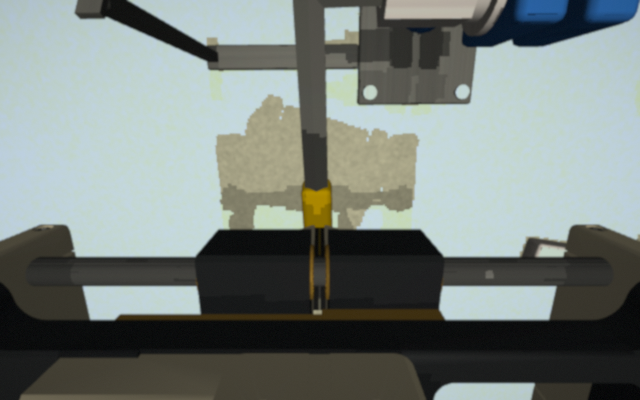

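View pics/s22.png

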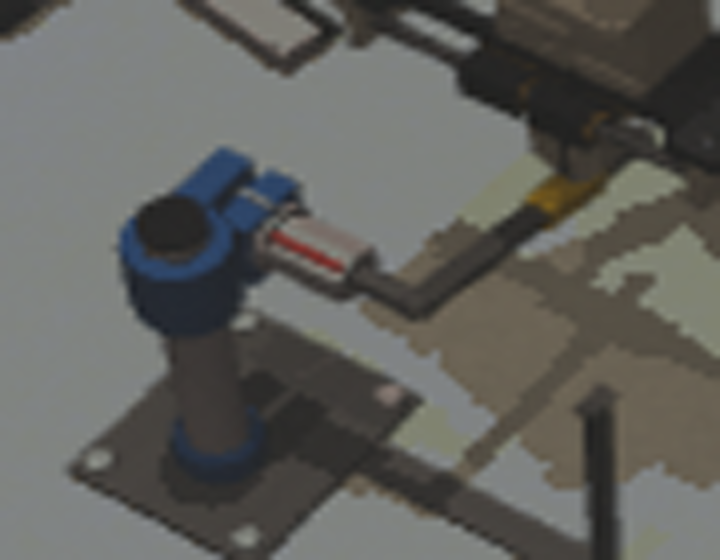

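```bash
python3 -m crank '{"xyz":[[-0.15,0.2,0],[-0.05,0.2,0],[-0.05,0.2,0],[0,0,0]],"roll":[0,0,0,0]}'
python3 -m crank '{"xyz":[[-0.05,0.2,0],[-0.06,0.2,0],[-0.07,0.2,0],[0,0,0]],"roll":[0,0,0,0]}'
python3 -m crank '{"xyz":[[-0.07,0.2,0],[-0.07,0.2,0],[-0.07,0.2,0],[0,0,0]],"roll":[0,0,0,0]}'
python3 -c "
from h import *
st()
s=robot.read_camera('scene');cv2.imwrite('pics/s23.png',cv2.resize(s[165:245,228:318,::-1],None,fx=8,fy=7,interpolation=cv2.INTER_CUBIC))
cv2.imwrite('pics/w23.png',robot.read_camera('wrist')[:,:,::-1])"
```

```text
time: 25.55
tool_pos: [0.5149, -0.0985, 0.0959]
tool_rot: [-1.571, -0.001, 3.105]
contact_force: [0.8, -0.4, 3.2]
opening: 0.0007
time: 25.95
tool_pos: [0.5168, -0.0986, 0.09]
tool_rot: [-1.571, -0.0, 3.105]
contact_force: [0.8, -0.2, 4.8]
opening: 0.0003
time: 26.35
tool_pos: [0.5191, -0.0987, 0.0841]
tool_rot: [-1.571, -0.0, 3.105]
contact_force: [0.4, -0.4, 4.2]
opening: 0.0002
t26.35 pos [ 0.5191 -0.0987  0.0841] rot [-90.    -0.   177.89] F [ 0.37 -0.43  4.22] T [-0.04 -0.1   0.03] open 0.0002
```

View pics/w23.png

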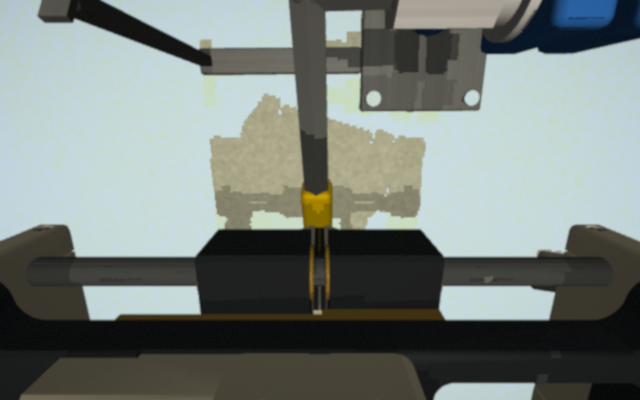

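View pics/s23.png

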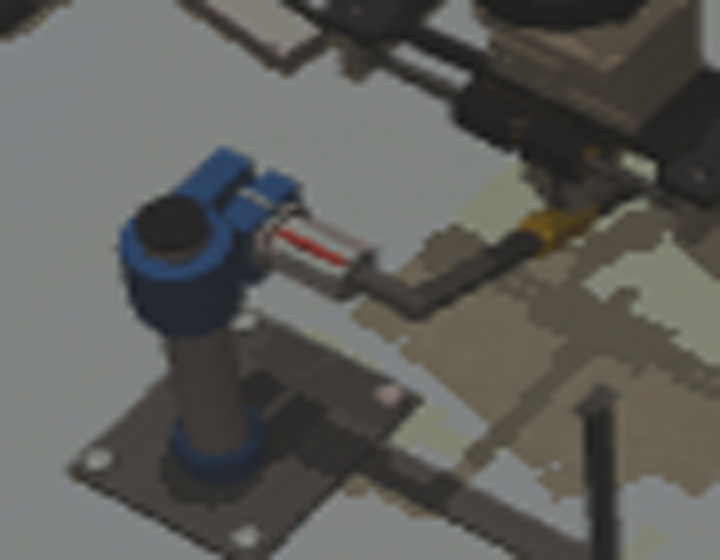

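```bash
python3 -m crank '{"xyz":[[-0.09,0.2,0],[-0.1,0.2,0],[-0.1,0.2,0],[0,0,0]],"roll":[0,0,0,0]}'
python3 -m crank '{"xyz":[[-0.11,0.2,0],[-0.11,0.2,0],[-0.11,0.2,0],[0,0,0]],"roll":[0,0,0,0]}'
python3 -m crank '{"xyz":[[-0.12,0.2,0],[-0.13,0.2,0],[0,0,0]],"roll":[0,0,0]}'
python3 -c "
from h import *
st()
s=robot.read_camera('scene');cv2.imwrite('pics/s24.png',cv2.resize(s[165:245,228:318,::-1],None,fx=8,fy=7,interpolation=cv2.INTER_CUBIC))
cv2.imwrite('pics/w24.png',robot.read_camera('wrist')[:,:,::-1])"
```

```text
time: 26.85
tool_pos: [0.5219, -0.0988, 0.078]
tool_rot: [-1.571, -0.0, 3.105]
contact_force: [0.1, 0.3, 4.7]
opening: 0.0005
time: 27.25
tool_pos: [0.5251, -0.0989, 0.072]
tool_rot: [-1.571, -0.0, 3.105]
contact_force: [0.2, -0.7, 4.7]
opening: 0.0004
time: 27.55
tool_pos: [0.5275, -0.099, 0.068]
tool_rot: [-1.571, -0.001, 3.105]
contact_force: [-0.8, 0.4, 5.1]
opening: 0.0008
t27.55 pos [ 0.5275 -0.099   0.068 ] rot [-9.000e+01 -3.000e-02  1.779e+02] F [-0.83  0.39  5.13] T [ 0.01  0.1  -0.03] open 0.0008
```

View pics/w24.png

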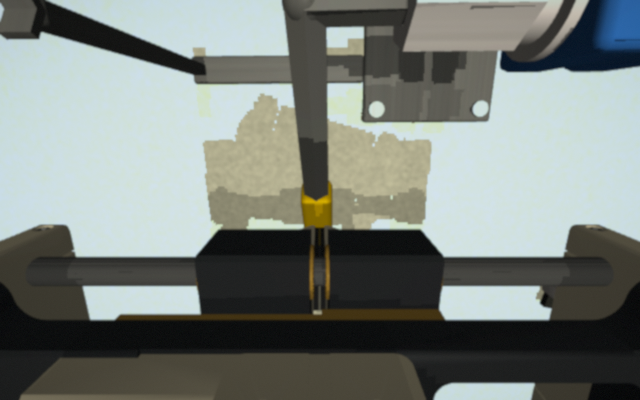

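View pics/s24.png

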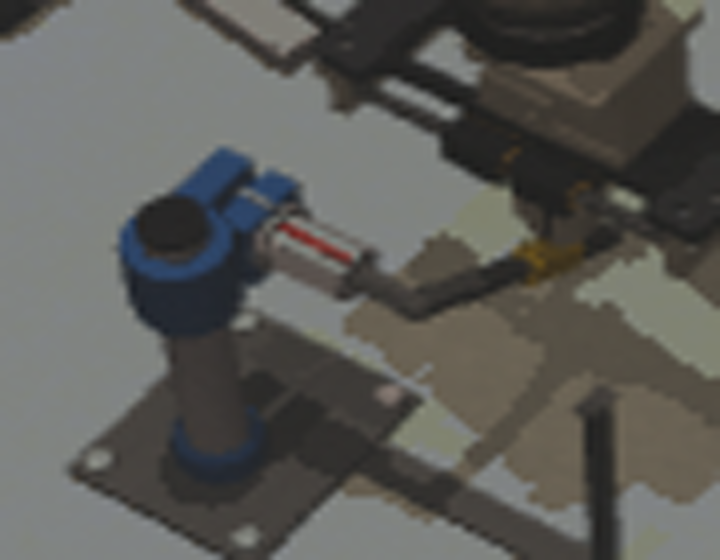

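```bash
python3 -m crank '{"xyz":[[-0.13,0.2,0],[-0.13,0.2,0],[0,0,0]],"roll":[0,0,0]}'
python3 -m crank '{"xyz":[[-0.07,0.1,0],[-0.07,0.1,0],[0,0,0]],"roll":[0,0,0]}'
python3 -m crank '{"xyz":[[-0.07,0.1,0],[-0.08,0.1,0],[0,0,0]],"roll":[0,0,0]}'
```

```text
time: 27.95
tool_pos: [0.5302, -0.0991, 0.0641]
tool_rot: [-1.571, -0.0, 3.105]
contact_force: [-0.8, 0.2, 5.0]
opening: 0.0007
time: 28.25
tool_pos: [0.5316, -0.0991, 0.0621]
tool_rot: [-1.571, -0.0, 3.105]
contact_force: [-1.4, -0.2, 4.5]
opening: 0.0005
time: 28.55
tool_pos: [0.5331, -0.0992, 0.0601]
tool_rot: [-1.571, -0.0, 3.105]
contact_force: [-0.8, 0.9, 4.7]
opening: 0.0007
```

```bash
python3 -m crank '{"xyz":[[-0.08,0.1,0],[-0.08,0.1,0],[0,0,0]],"roll":[0,0,0]}'
python3 -c "
from h import *
st()
s=robot.read_camera('scene');cv2.imwrite('pics/s25.png',cv2.resize(s[165:245,228:318,::-1],None,fx=8,fy=7,interpolation=cv2.INTER_CUBIC))"
```

```text
time: 28.85
tool_pos: [0.5347, -0.0992, 0.0581]
tool_rot: [-1.571, -0.0, 3.105]
contact_force: [-1.5, -0.6, 4.3]
opening: 0.0004
t28.85 pos [ 0.5347 -0.0992  0.0581] rot [-9.0000e+01 -1.0000e-02  1.7789e+02] F [-1.47 -0.61  4.32] T [-0.05  0.19 -0.06] open 0.0004
```

View pics/s25.png

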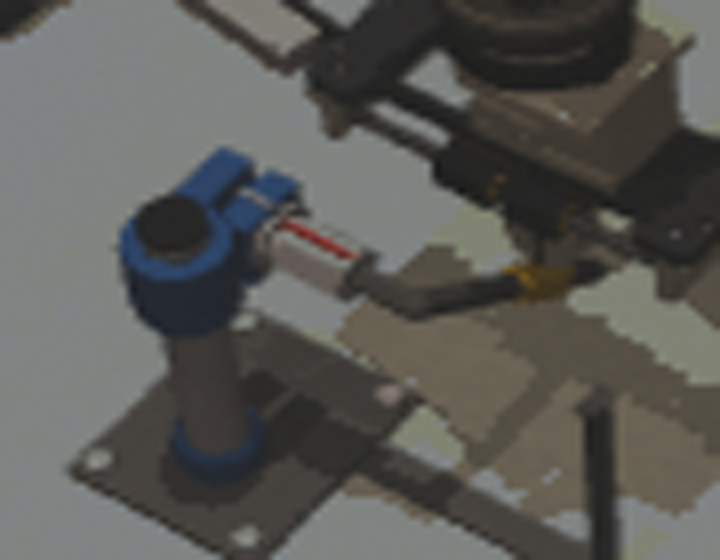

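```bash
python3 -m crank '{"xyz":[[-0.09,0.1,0],[0,0,0]],"roll":[0,0]}'
python3 -m crank '{"xyz":[[-0.09,0.1,0],[0,0,0]],"roll":[0,0]}'
python3 -m crank '{"xyz":[[-0.09,0.1,0],[0,0,0]],"roll":[0,0]}'
```

```text
time: 29.1
tool_pos: [0.5356, -0.0993, 0.0571]
tool_rot: [-1.571, -0.0, 3.105]
contact_force: [-1.6, 0.3, 4.6]
opening: 0.0001
time: 29.3
tool_pos: [0.5365, -0.0993, 0.0561]
tool_rot: [-1.571, -0.0, 3.105]
contact_force: [-1.4, -0.2, 3.6]
opening: 0.0002
time: 29.5
tool_pos: [0.5372, -0.0993, 0.0549]
tool_rot: [-1.571, -0.001, 3.105]
contact_force: [-1.6, -0.3, 4.9]
opening: 0.0003
```

```bash
python3 -m crank '{"xyz":[[-0.09,0.1,0],[0,0,0]],"roll":[0,0]}'
python3 -m crank '{"xyz":[[-0.09,0.1,0],[0,0,0]],"roll":[0,0]}'
python3 -c "
from h import *
st();s=robot.read_camera('scene');cv2.imwrite('pics/s26.png',cv2.resize(s[180:215,250:310,::-1],None,fx=13,fy=13,interpolation=cv2.INTER_CUBIC))
cv2.imwrite('pics/w26.png',robot.read_camera('wrist')[:,:,::-1])"
```

```text
time: 29.7
tool_pos: [0.5383, -0.0993, 0.0539]
tool_rot: [-1.571, -0.001, 3.105]
contact_force: [-2.0, 0.6, 3.9]
opening: 0.0005
time: 29.9
tool_pos: [0.5392, -0.0994, 0.0529]
tool_rot: [-1.571, -0.0, 3.105]
contact_force: [-2.0, -0.0, 4.0]
opening: 0.0005
t29.90 pos [ 0.5392 -0.0994  0.0529] rot [-9.000e+01 -3.000e-02  1.779e+02] F [-1.97 -0.03  3.97] T [ 0.04  0.46 -0.01] open 0.0005
```

View pics/s26.png

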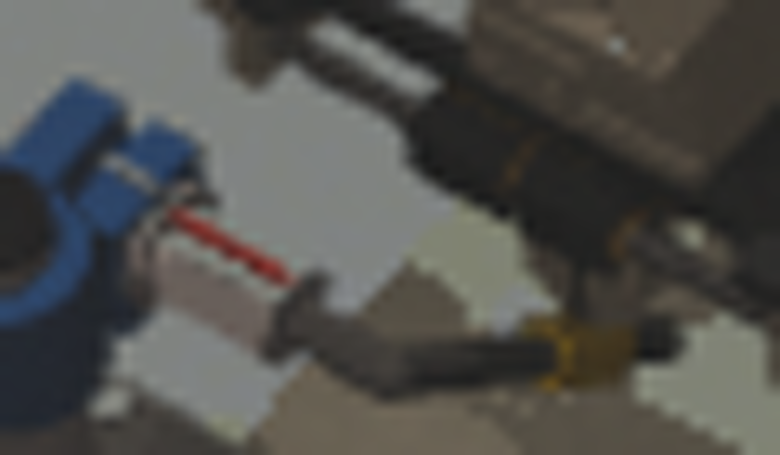

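View pics/w26.png

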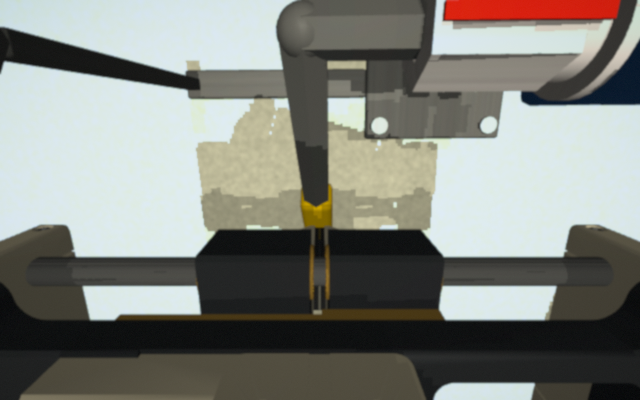

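```bash
python3 - <<'E'
from h import *
c=robot.calibration("wrist");cs=robot.calibration("scene")
o0=np.array([.6250,-.186]);cx=np.array([.9993,-.038]);cy=np.array([.038,.9993])
W=lambda X,Y,Z:np.array([*(o0+X/1e3*cx+Y/1e3*cy),Z/1e3])
for a in(0,.1,.2,.3): print(a,[proj(c,W(15*np.sin(a),y,160+15*np.cos(a))).round(1).tolist() for y in(55,30)],[((proj(cs,W(15*np.sin(a),y,160+15*np.cos(a)))-[250,180])*13).round(0).tolist() for y in(60,20)])
for th in(.6,.7,.8,.9): 
    f=lambda r,n:W(-r*np.cos(th)-n*np.sin(th),88,160-r*np.sin(th)+n*np.cos(th))
    print(th,"sleeve start top",proj(c,f(85,8)).round(1),"sleeve top r107",f(107,8).round(4),"scene s85,130",[((proj(cs,f(r,0))-[250,180])*13).round(0).tolist() for r in(0,85,130,170)])
E
```

```text
0 [[467.9, 8.0], [596.3, 8.3]] [[289.0, 271.0], [159.0, 196.0]]
0.1 [[468.7, -0.6], [597.8, -0.3]] [[285.0, 275.0], [155.0, 200.0]]
0.2 [[469.2, -8.9], [598.6, -8.6]] [[282.0, 280.0], [151.0, 205.0]]
0.3 [[469.2, -16.7], [598.7, -16.4]] [[278.0, 285.0], [148.0, 210.0]]
0.6 sleeve start top [309.4 242.9] sleeve top r107 [ 0.5356 -0.0945  0.1062] scene s85,130 [[386.0, 361.0], [566.0, 285.0], [655.0, 248.0], [731.0, 216.0]]
0.7 sleeve start top [309.8 227.1] sleeve top r107 [ 0.5414 -0.0948  0.0972] scene s85,130 [[386.0, 361.0], [555.0, 314.0], [639.0, 291.0], [710.0, 272.0]]
0.8 sleeve start top [310.2 211.4] sleeve top r107 [ 0.5481 -0.095   0.0888] scene s85,130 [[386.0, 361.0], [543.0, 344.0], [620.0, 336.0], [686.0, 329.0]]
0.9 sleeve start top [310.5 195.8] sleeve top r107 [ 0.5556 -0.0953  0.0812] scene s85,130 [[386.0, 361.0], [529.0, 374.0], [599.0, 380.0], [659.0, 385.0]]
```

```bash
python3 -m crank '{"xyz":[[-0.09,0.1,0],[0,0,0]],"roll":[0,0]}'
python3 -m crank '{"xyz":[[-0.09,0.1,0],[0,0,0]],"roll":[0,0]}'
python3 -c "
from h import *
st();s=robot.read_camera('scene');cv2.imwrite('pics/s27.png',cv2.resize(s[180:215,250:310,::-1],None,fx=13,fy=13,interpolation=cv2.INTER_CUBIC))
im=robot.read_camera('wrist');cv2.imwrite('pics/w27.png',im[:,:,::-1])
for u in(470,520,600): 
  m=np.where((im[:60,u,0].astype(int)>150)&(im[:60,u,1]<90))[0];print(u,m.min() if len(m) else None,m.max() if len(m) else None)"
```

```text
time: 30.2
tool_pos: [0.54, -0.0994, 0.052]
tool_rot: [-1.571, -0.001, 3.105]
contact_force: [-2.9, 0.6, 5.7]
opening: 0.0002
time: 30.4
tool_pos: [0.5408, -0.0994, 0.0512]
tool_rot: [-1.571, -0.001, 3.105]
contact_force: [-3.9, 0.1, 4.7]
opening: -0.0001
t30.40 pos [ 0.5408 -0.0994  0.0512] rot [-9.000e+01 -4.000e-02  1.779e+02] F [-3.87  0.1   4.72] T [0.06 0.67 0.04] open -0.0001
470 7 26
520 7 25
600 6 25
```

View pics/w27.png

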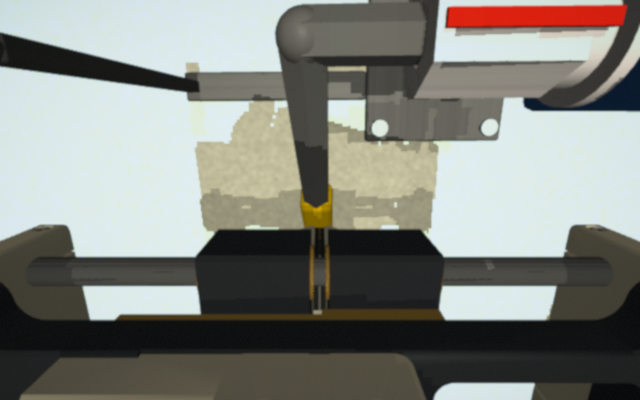

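```bash
python3 -m crank '{"xyz":[[-0.06,0.07,0],[0,0,0]],"roll":[0,0]}'
python3 -m crank '{"xyz":[[-0.03,0.05,0],[0,0,0]],"roll":[0,0]}'
```

```text
time: 30.7
tool_pos: [0.5414, -0.0995, 0.0506]
tool_rot: [-1.571, -0.001, 3.105]
contact_force: [-5.3, 0.0, 7.7]
opening: 0.0003
time: 30.9
tool_pos: [0.5417, -0.0995, 0.0502]
tool_rot: [-1.571, -0.001, 3.105]
contact_force: [-4.5, -0.0, 8.2]
opening: 0.0002
```

```bash
python3 -m crank '{"xyz":[[-0.01,0.02,0],[0,0,0]],"roll":[0,0]}'
python3 -m crank '{"xyz":[[0,0,0],[0,0,0]],"roll":[0,0]}'
python3 -m crank '{"xyz":[[0,0,0]],"roll":[0]}'
```

```text
time: 31.1
tool_pos: [0.5418, -0.0995, 0.0501]
tool_rot: [-1.571, -0.001, 3.105]
contact_force: [-6.2, 0.9, 7.8]
opening: 0.0004
time: 31.3
tool_pos: [0.5418, -0.0995, 0.0501]
tool_rot: [-1.571, -0.001, 3.105]
contact_force: [-4.9, 1.5, 8.9]
opening: 0.0002
time: 31.4
tool_pos: [0.5418, -0.0995, 0.0501]
tool_rot: [-1.571, -0.001, 3.105]
contact_force: [-5.6, 1.1, 8.1]
opening: 0.0006
```

About 10 N perpendicular at the sleeve (≈1.1 N m), held for over half a second with the tool not moving. Backing off.

```bash
python3 -m crank '{"xyz":[[0.1,-0.1,0],[0.3,-0.4,0],[0.6,-0.8,0],[1,-1.5,0],[1,-2,0],[0,-2.5,0],[0,-2.5,0],[0,-2.5,0],[0,0,0],[0,0,0]],"roll":[0,0,0,0,0,0,0,0,0,0]}'
python3 -c "
from h import *
st();s=robot.read_camera('scene');cv2.imwrite('pics/s30.png',cv2.resize(s[165:245,228:318,::-1],None,fx=8,fy=7,interpolation=cv2.INTER_CUBIC))
c=robot.calibration('wrist');im=robot.read_camera('wrist');cv2.imwrite('pics/w30.png',im[:,:,::-1])
o0=np.array([.6250,-.186]);cx=np.array([.9993,-.038]);cy=np.array([.038,.9993])
W=lambda X,Y,Z:np.array([*(o0+X/1e3*cx+Y/1e3*cy),Z/1e3])
for a in(-.1,0,.1,.2,.55): print(a,[proj(c,W(15*np.sin(a),y,160+15*np.cos(a))).round(1).tolist() for y in(55,30)])
for u in(365,385,405):
  m=np.where((im[:90,u,0].astype(int)>130)&(im[:90,u,1]<90))[0];print(u,m.min() if len(m) else None,m.max() if len(m) else None)
print('bend',proj(c,W(0,88,160)))"
```

```text
time: 32.4
tool_pos: [0.5122, -0.0984, 0.1729]
tool_rot: [-1.57, 0.001, 3.105]
contact_force: [-0.2, 0.2, -0.2]
opening: 0.0001
t32.40 pos [ 0.5122 -0.0984  0.1729] rot [-8.9980e+01  8.0000e-02  1.7789e+02] F [-0.22  0.2  -0.2 ] T [0.   0.04 0.02] open 0.0001
-0.1 [[372.5, 24.1], [418.5, 24.2]]
0 [[372.7, 21.0], [418.8, 21.1]]
0.1 [[372.8, 17.9], [419.0, 18.0]]
0.2 [[372.8, 15.0], [419.1, 15.1]]
0.55 [[372.7, 6.0], [418.8, 6.1]]
365 None None
385 19 25
405 19 25
bend [312.30066208  27.9446176 ]
```

View pics/w30.png

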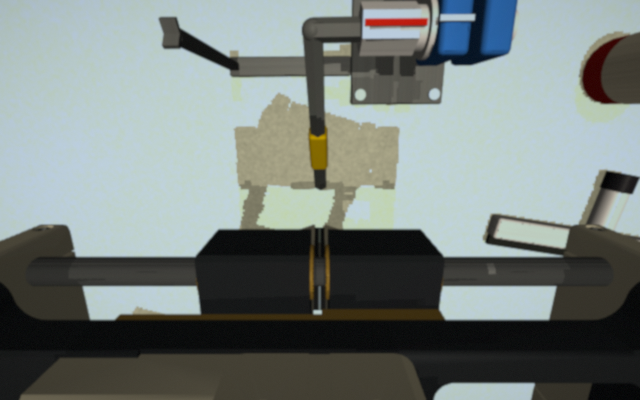

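View pics/s30.png

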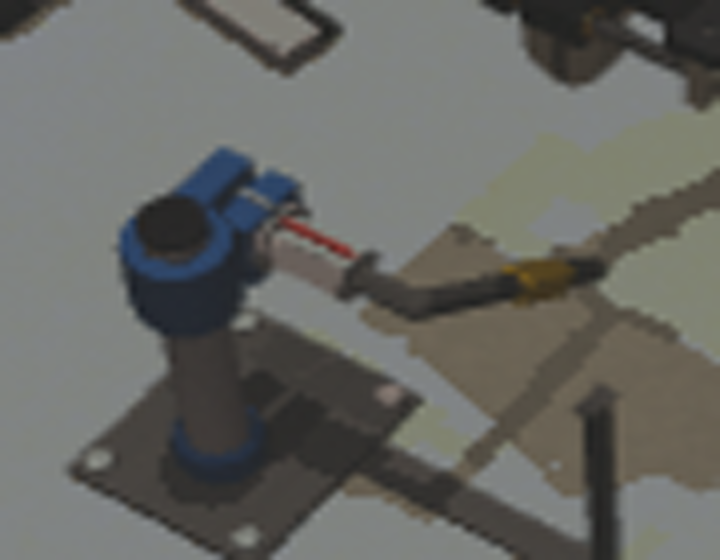

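```bash
python3 - <<'E'
from h import *
c=robot.calibration('wrist');im=robot.read_camera('wrist');g=im.sum(2).astype(int)
o0=np.array([.6250,-.186]);cx=np.array([.9993,-.038]);cy=np.array([.038,.9993])
W=lambda X,Y,Z:np.array([*(o0+X/1e3*cx+Y/1e3*cy),Z/1e3])
th=.75
for Y in(86,88,90,92):
    print(Y,[proj(c,W(-20*np.cos(th),Y+s,160-20*np.sin(th)+2)).round(1).tolist() for s in(-6,6)])
print("face",[proj(c,W(-15*np.cos(t),60,160+15*np.sin(t))).round(1).tolist() for t in(.2,.5,.8)])
for v in(44,47,50):print(v,g[v,295:335].tolist())
cv2.imwrite("pics/w31.png",cv2.resize(im[0:80,290:450,::-1],None,fx=5,fy=5,interpolation=cv2.INTER_CUBIC))
E
```

```text
86 [[325.5, 57.5], [306.6, 57.5]]
88 [[322.3, 57.5], [303.4, 57.5]]
90 [[319.2, 57.5], [300.3, 57.5]]
92 [[316.0, 57.5], [297.1, 57.5]]
face [[359.9, 53.6], [360.9, 49.5], [361.9, 43.0]]
44 [597, 596, 597, 599, 601, 602, 601, 578, 473, 284, 183, 176, 176, 176, 176, 177, 176, 176, 183, 186, 186, 189, 185, 183, 185, 186, 185, 248, 428, 567, 602, 601, 596, 592, 591, 588, 594, 594, 599, 600]
47 [590, 597, 596, 602, 605, 602, 605, 584, 491, 318, 198, 176, 176, 178, 179, 177, 179, 180, 183, 184, 185, 187, 188, 187, 185, 186, 185, 252, 427, 564, 601, 603, 600, 600, 599, 598, 599, 600, 600, 604]
50 [602, 602, 599, 599, 600, 598, 596, 584, 513, 361, 222, 179, 177, 176, 176, 178, 177, 179, 181, 186, 186, 189, 182, 185, 185, 186, 186, 231, 367, 482, 513, 512, 511, 512, 518, 517, 494, 461, 449, 444]
```

View pics/w31.png

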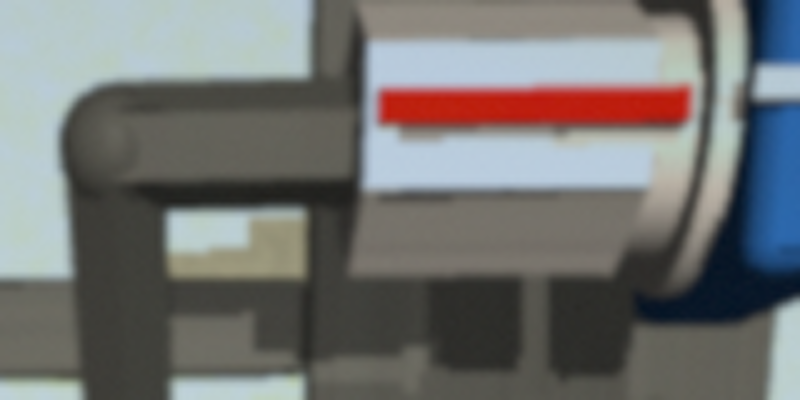

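The red line is straight up (v=22, predicted 21). The bend sits 87.6 mm from the clamp origin along y (88 nominal), and the gripper touches nothing. Handing in.

```bash
python3 -c "
from h import *
cv2.imwrite('pics/top_end.png',robot.read_camera('top')[:,:,::-1]);st();print(robot.hand_in())"
```

```text
t32.60 pos [ 0.5115 -0.0982  0.1716] rot [-9.0030e+01 -1.2000e-01  1.7789e+02] F [ 0.67  0.15 -0.03] T [ 0.02  0.04 -0.04] open 0.0002
the job is handed in; nothing more can be done
None
```

View pics/top_end.png

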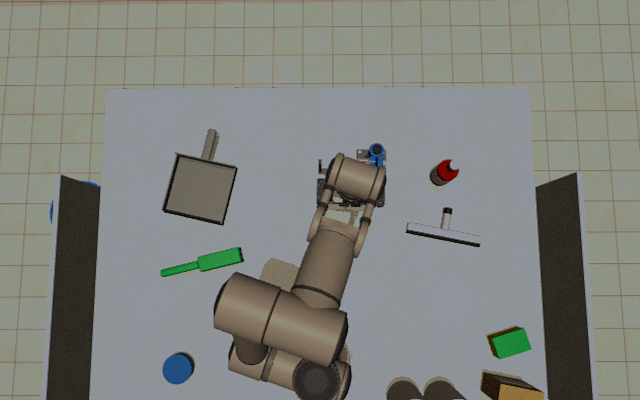

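I pulled the key out, flipped it, and bottomed its short arm in the socket. I then levered the screw round to its stop with the closed fingers on the sleeve. At the stop I held about 10 N across the sleeve, roughly 1.1 N m by my force readings, for about half a second. Then I let go and handed in at 32.6 s.

**Last checks**
- **Screw:** the red line points straight up, within about 0.05 rad of home.
- **Key:** it stays in the screw on its own, with the bend 87.6 mm along y against 88 mm nominal. That agrees with fully home to about 1 mm. A gap of a fraction of a millimetre at the floor can't be ruled out, because the reading was 86.3 mm while I was pressing it in.
- **Contact:** the tool's force reading is about zero, so the robot touches nothing. The dustpan, brush, spray bottle and squeegee sit where they did at the start.

**What disagreed on the way**
- The real finger tips end about 30 mm above the stated TCP, so my first grasp closed on nothing.
- The key hung about 0.1 rad rolled in the grip; the socket straightened it during insertion with about 5 N.
- When the screw came solid the lever stood at about 0.8 rad by the images. I expected 0.75 (stop plus play), so I relied on the force rise and the red line rather than that angle.

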